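# Fit the interlock plug and hold the sprung incubator lid at the vent mark

### The job

Get the block incubator venting: first push the yellow interlock plug fully home in the yellow-framed square socket on the instrument's deck and let go of it, with the lid still shut. Then lift the spring-loaded lid by its blue front tongue until the black pointer on the lid's left edge is level with the red mark on the white scale, and finish while still holding the lid there with the gripper, steady at the mark. Leave the white bottle, the timer and the tape roll where they are.

Things in the scene. Friction and masses are not known exactly. Their poses are not given: they have to be found in the camera images.
- incubator: White bench-top block incubator, fixed to the bench, 196 (x) x 280 (y) mm. Origin: centre of its underside, x to its rear, y to its left, z up; front faces the robot give or take 12 degrees. Lid part: y -60 to +100 mm, rim 80 mm above the bench. Right wing (y -150 to -60 mm): a deck 60 mm high with the socket and, behind it, a keypad. Left: a white scale, a sector of 100 mm radius about the hinge line, reaching 175 mm above the bench.
- socket (a point): Centre of the mouth of the square socket in the deck, level with the deck (60 mm above the bench); 45 mm ahead of and 105 mm to the right of the incubator's origin. Hole 24 x 24 mm, 23 mm deep, sides along the incubator's x and y, 2 mm chamfer, yellow frame round it.
- plug: Loose interlock plug, about 70 g, standing upright on the bench: black square foot 22 x 22 mm, 21.5 mm long, under a yellow square cap 30 x 30 x 42 mm; 63.5 mm tall in all. Origin: centre of the foot's underside, z up, x and y along the sides; it fits the socket in any of the four quarter turns. Fully home, the cap's shoulder rests on the deck and the origin lies 21.5 mm below the socket's mouth.
- lid (a joint): Opening angle of the lid in rad: 0 shut (as it starts), positive as the front edge rises, stop at 1.15. A spring and its weight pull it shut (about 0.55 N m when shut, rising to 1.2 N m at 0.9 rad: 2.5 to 5.5 N at the tongue, square to the lid), so it snaps shut when let go.
- lid_hinge (a point): Point on the hinge line, midway along the lid, 80 mm above the bench at the lid's rear; the hinge line runs along the incubator's y. Its axes are those of the incubator.
- lid_grip (a point): Grip point on the blue tongue at the front of the lid, at mid-width and mid-height, 222 mm from the hinge and 8 mm above the lid's underside (moves with the lid). The tongue sticks out 60 mm ahead of the lid's front edge, is 14 mm wide (along the incubator's y) and 16 mm high, with a round end and free air below and beside it; pinched across its width it can pivot between the fingers as the lid rises.
- lid_pointer (a point): Tip of the black pointer on the lid's left edge, 107.5 mm from the hinge line; it sweeps along the scale as the lid rises.
- mark (a point): Red mark clamped on the scale, where the pointer's tip has to come; same distance from the hinge line as the pointer. It stays where it is set; its place on the scale differs from start to start (0.5 to 0.9 rad of lid opening).
- mark_slide (a joint): Place of the red mark on the scale in rad: the lid opening at which the pointer meets the mark.
- bottle_white: White reagent bottle with blue cap, 54 mm across, 106 mm tall, loose; origin centre of its underside. Leave alone.
- timer: White bench timer lying on its back, 68 x 62 x 19 mm, loose; origin centre of its underside. Leave alone.
- tape_roll: Roll of beige tape lying flat, 98 mm across, 25 mm high, loose; origin centre of its underside. Leave alone.
There are look-alikes about, which are no part of the job. Leave any green or pink look-alike of the plug alone.

How it is judged:
By the outcome, as a careful person would: the job done as asked, in the order asked, and still so for the second after the job is handed in, while the arm keeps its last pose, push and grip.
It also fails if it takes over 51 s, if anything falls off the work surface, if the arm or the gripper's body presses on something with over 40 N, if the wrist force passes 120 N, or if a joint passes its speed limit or range.

### The arm

A 7-joint arm with a two-finger parallel gripper is mounted at the origin on a cart in front of the work surface, level with it; the furniture and walls round the work are solid. World frame = base frame: x ahead of the robot, y to its left, z up, the work surface at z = 0. Lengths are in m, angles in rad, forces in N, time in s.
With the tool pointing down it reaches from about 0.425 to 0.875 m from the base axis. Payload 4.7 kg.
Tool frame: the origin (TCP) lies on the centre line of the jaws, within the pads' length; the fingertips stand ahead of it and the grasp point (between the pads) lies 8 mm behind it (ctrl.finger_overhang is the x of the fingertips in the tool frame, in m); x points along the fingers, z is the direction in which the jaws open and shut, and the axes are right-handed (so a half turn about x gives the same grasp; the last joint's range is limited). The gripper opens to 87 mm and grips with 3 to 60 N. Pads are 19 mm wide; open, the fingers measure 117 mm over their backs; the gripper's body (75 mm by 190 mm) begins 51 mm behind the grasp point.
Start: joints at [1.167, 0.321, -0.07, 1.45, 0.023, 1.371, -0.057], TCP at [0.264, -0.594, 0.198] pointing down, gripper open.
Joint ranges: [-2.86, 2.86], [-0.3, 2.09], [-1.38, 1.24], [0.06, 2.45], [-1.56, 4.7], [0.09, 2.05], [-2.69, 2.69]. Speed limits (rad/s): [2.57, 2.57, 3.14, 3.14, 3.14, 3.14, 3.14].

### API

Orientations are given as a rotation vector (axis times angle).
In Python, from bench import readout, viewer, job, nets, ctrl gives the robot as it stands.
- The arm moves only by the shell command python3 -m creep 'ROWS' [FORCE]. ROWS is JSON, a list of rows, each an object with "linear": the shift along the tool's x, y, z in m, a list of three; "twist": the turn, a rotation vector about the tool's x, y, z in degrees, a list of three; "fingers": the gripper's target within -1 to 1 (shut at 1, half-way at 0, fully open at -1). A call has 1 to 8 rows; each row is the pose to reach, as a shift and turn from the pose commanded when the call began, along the tool's axes at that moment; what a row does not reach only later rows make up. A row lasts 1/12 s, in which the tool goes at most 41.7 mm and 7.16 degrees, less where a joint would pass 70% of its speed; a pose out of reach is approached as far as the arm can. A call with a gripper value outside its range is refused whole. The fingers move at their own pace and stop on an object; FORCE is the grip in N (left out, the last holds). Time passes only in rows, so rows that repeat a pose let the fingers close. It gives the time, the measured TCP pose, the force and the opening at its end, in the units of the state.
- readout.get_state(): the state, without advancing time (a new reading comes with each control period).
- viewer.get_image(name): name is "scene" or "side" or "wrist"; returns (picture, depth): 480x640x3 uint8, red, green, blue; 480x640 float32, m along the optical axis (not along the pixel's ray), 0 where there is no reading.
- viewer.camera_params(name): a dict with "K" (3x3 intrinsics, pixels), "cam_to_world" (4x4, takes a point from camera to world coordinates). Camera axes: x right, y down, z forward; pixel columns grow to the right and rows downward; lengths in m; the calibration is good to about 2 mm. A picture is of the moment at which its call begins: read the wrist's pose just before it. camera_params takes no time and is no camera call; for the wrist camera it gives the pose at the moment of the call.
- job.close_job(): hands the job in, once; it reports no verdict.
Trained networks look in the newest picture that a camera, given by its name, has taken for a name from the list of things; names that differ only in an ending like _2 or _b are one class to them, and where a whole thing is asked for, a point or a joint stands for the part that bears it (a point fixed in the world has none). Each returns a list of dicts, best first, with "conf" (0 to 1); they miss things now and then, are a little off and sometimes report something else, mostly with a low value. They report only what shows in the picture. A call takes as long as a camera call. They do not tell look-alikes from the thing itself.
- nets.boxes_of(camera, label): "centre" ([x, y, z] in m, in world coordinates, good to about 4 mm: the middle of the surface that is visible of it).
- nets.place_of(camera, label): "centre" ([x, y, z] in m, in world coordinates, good to about 4 mm: a listed point, or the origin of a listed thing).
The state is a dict: "time": time; "joint_positions": joint angles; "qd": joint speeds; "joint_torque": joint torques, N m; "position": TCP position; "tool_rot": TCP orientation; "ft_force": force on the tool from outside, world axes, zero at the start; "torque": the same for the moment, N m; "grip_width": opening from 0.0 (shut) to 1.0 (fully open).
Only numpy, scipy, OpenCV 4.12 (cv2) and the standard library are available. Lean on these libraries where they do the work, as an engineer would, in place of code of your own. Each camera call takes 0.05 s, during which the arm holds its last target.

## Working session

There is one attempt and no reset: what is moved stays moved. The work goes in short steps, Python scripts to look and compute and a shell command to move; the robot and the scene stay as the last step left them, time stands still between calls to the robot, and variables do not carry over. Pictures are saved under pics/ and viewed, and the job is handed in when it is done.

```bash
ls; mkdir -p pics
cat > h.py <<'E'
import numpy as np, cv2
from bench import readout, viewer, job, nets, ctrl
from scipy.spatial.transform import Rotation as R
def snap(n,f):
    p=viewer.camera_params(n); im,d=viewer.get_image(n)
    cv2.imwrite(f'pics/{f}.png',im[:,:,::-1]); np.savez(f'pics/{f}.npz',im=im,d=d,K=p['K'],T=p['cam_to_world'])
    return im,d,p
def load(f):
    z=np.load(f'pics/{f}.npz'); return z['im'],z['d'],{'K':z['K'],'cam_to_world':z['T']}
def w(d,p,u,v):
    K=np.array(p['K']);T=np.array(p['cam_to_world']);z=d[v,u]
    c=np.stack([(u-K[0,2])/K[0,0]*z,(v-K[1,2])/K[1,1]*z,z,np.ones_like(z)],-1)
    return (c@T.T)[...,:3]
def cloud(d,p):
    v,u=np.mgrid[0:480,0:640]; return w(d,p,u,v)
def proj(p,X):
    T=np.linalg.inv(np.array(p['cam_to_world']));c=T@np.append(X,1);q=np.array(p['K'])@c[:3];return q[:2]/q[2]
def st():
    s=readout.get_state();print({k:np.round(s[k],4).tolist() for k in['time','position','tool_rot','ft_force','grip_width','joint_positions']});return s
E
python3 - <<'E'
from h import *
s=st();print(ctrl.finger_overhang);print(R.from_rotvec(s['tool_rot']).as_matrix().round(3))
for n in['scene','side']:
    snap(n,n+'0')
    for l in ['plug','socket','incubator','lid_grip','lid_hinge','mark','lid_pointer']:
        print(n,l,[(np.round(r['centre'],3).tolist(),round(r['conf'],2)) for r in nets.place_of(n,l)][:4])
st()
E
```

```text
pics
{'time': 0.0, 'position': [0.2634, -0.5936, 0.1968], 'tool_rot': [0.8972, 1.38, -0.8956], 'ft_force': [-0.2642, 0.5117, 0.1517], 'grip_width': 1.0004, 'joint_positions': [1.1671, 0.3218, -0.0701, 1.4517, 0.0226, 1.3708, -0.0569]}
0.011
[[-0.001  0.914  0.406]
 [ 0.002  0.406 -0.914]
 [-1.    -0.    -0.002]]
scene plug [([0.411, -0.395, -0.001], 0.62), ([0.492, -0.428, -0.003], 0.58), ([0.448, -0.337, -0.002], 0.51)]
scene socket [([0.577, -0.134, 0.064], 0.75)]
scene incubator [([0.633, -0.044, 0.002], 0.82)]
scene lid_grip [([0.499, -0.003, 0.085], 0.98)]
scene lid_hinge [([0.719, -0.027, 0.079], 0.72)]
scene mark []
scene lid_pointer [([0.627, 0.085, 0.089], 0.9), ([0.497, -0.005, 0.087], 0.44)]
side plug [([0.451, -0.33, -0.001], 0.78), ([0.411, -0.399, 0.0], 0.76), ([0.495, -0.431, 0.002], 0.56), ([0.574, -0.142, 0.065], 0.45)]
side socket [([0.574, -0.144, 0.062], 0.74)]
side incubator [([0.63, -0.041, 0.006], 0.92)]
side lid_grip [([0.504, -0.005, 0.085], 0.6)]
side lid_hinge [([0.717, -0.029, 0.081], 0.76)]
side mark [([0.457, -0.586, -0.002], 0.39)]
side lid_pointer [([0.624, 0.087, 0.085], 0.84)]
{'time': 0.8, 'position': [0.2637, -0.5941, 0.1979], 'tool_rot': [0.896, 1.3783, -0.8963], 'ft_force': [0.1802, 0.304, -0.3115], 'grip_width': 0.9975, 'joint_positions': [1.1671, 0.3209, -0.0701, 1.4505, 0.0226, 1.3708, -0.0569]}
```

View pics/scene0.png

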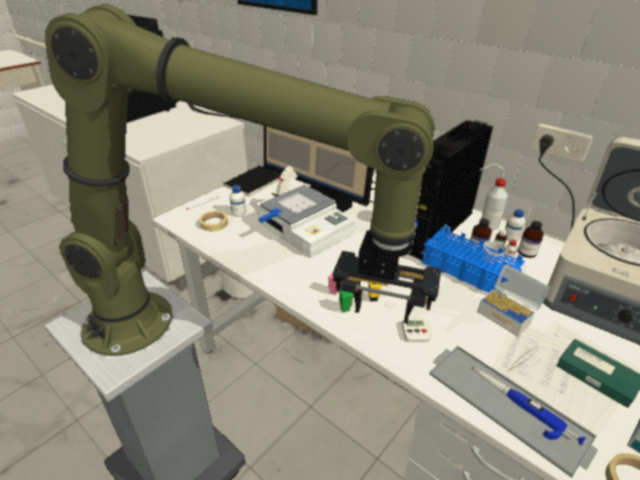

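View pics/side0.png

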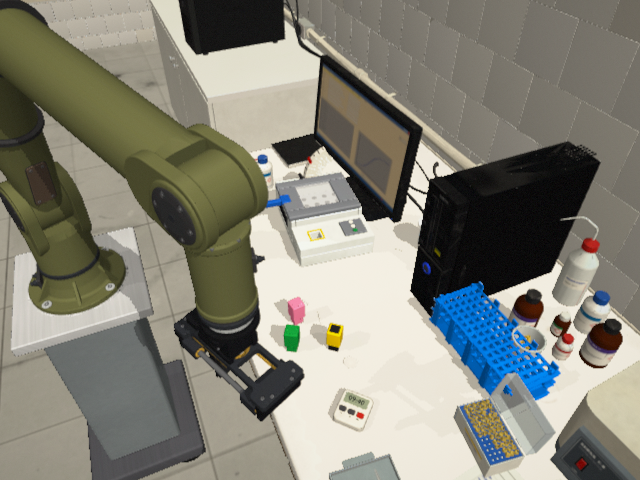

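Candidates in the side view are pink at (297,310), green at (291,337) and yellow with a black foot at (335,335). The yellow one fits the description and lies near (0.493,-0.430). I'll confirm it in an enlarged crop.

Run:
```python
from h import *
im,d,p=load('side0')
a=cv2.resize(im[285:365,270:370],None,fx=6,fy=6,interpolation=cv2.INTER_CUBIC)
cv2.imwrite('pics/c1.png',a[:,:,::-1])
b=cv2.resize(im[140:270,240:390],None,fx=5,fy=4.5,interpolation=cv2.INTER_CUBIC)
cv2.imwrite('pics/c2.png',b[:,:,::-1])
P=cloud(d,p)
hsv=cv2.cvtColor(im,cv2.COLOR_RGB2HSV)
ye=(hsv[...,0]>20)&(hsv[...,0]<34)&(hsv[...,1]>150)&(hsv[...,2]>120)
m=ye&(np.hypot(P[...,0]-.493,P[...,1]+.43)<.05)
top=m&(P[...,2]>.06)&(P[...,2]<.068)
print(m.sum(),top.sum(),P[top].mean(0),P[top].min(0),P[top].max(0), cv2.minAreaRect((P[top][:,:2]*1000).astype(np.float32)))
k=P[(P[...,2]>.055)&(P[...,2]<.067)&(abs(P[...,0]-.57)<.05)&(abs(P[...,1]+.14)<.05)&ye]
print('sock',len(k),k.mean(0),cv2.minAreaRect((k[:,:2]*1000).astype(np.float32)))
```

```text
259 107 [ 0.49413339 -0.43457588  0.06331145] [ 0.47616015 -0.45112049  0.0600232 ] [ 0.51341729 -0.41416558  0.06684937] ((495.4678039550781, -431.78021240234375), (29.667179107666016, 29.61504364013672), 52.098758697509766)
sock 33 [ 0.57790026 -0.13918557  0.06083245] ((577.412109375, -137.24229431152344), (39.744564056396484, 37.87883377075195), 84.13075256347656)
```

View pics/c1.png

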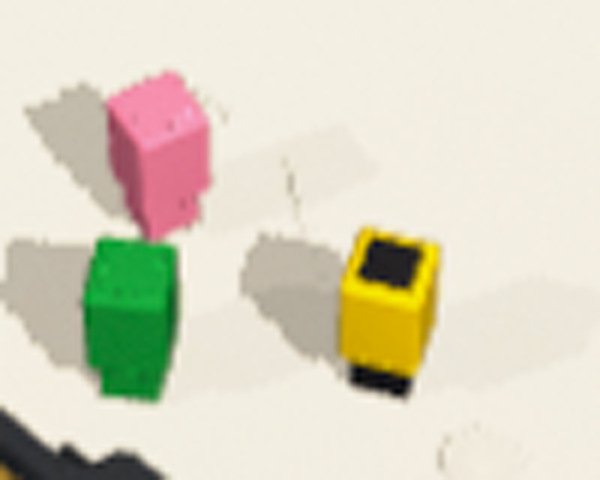

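View pics/c2.png

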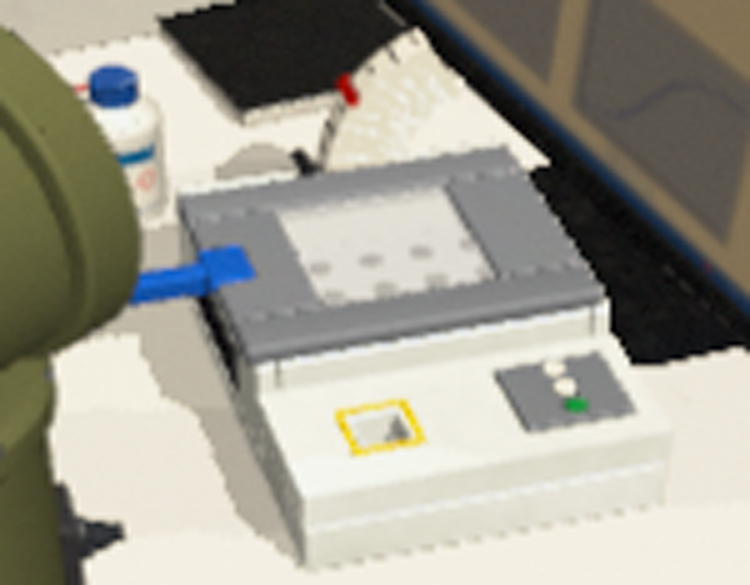

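The crop confirms it: yellow cap with black foot, upright at (335,335). Pink and green are the look-alikes. The socket is the yellow frame in the deck at about (316,235). The red mark is at about (309,160). Next I move above the plug.

```bash
python3 -m creep '[{"linear":[0,0.035,-0.007],"twist":[-4,0,0],"fingers":-0.2},{"linear":[0,0.07,-0.014],"twist":[-8,0,0],"fingers":-0.2},{"linear":[0,0.105,-0.021],"twist":[-12,0,0],"fingers":-0.2},{"linear":[0,0.14,-0.028],"twist":[-16,0,0],"fingers":-0.2},{"linear":[0,0.175,-0.034],"twist":[-20,0,0],"fingers":-0.2},{"linear":[0,0.21,-0.041],"twist":[-24,0,0],"fingers":-0.2},{"linear":[0,0.245,-0.048],"twist":[-28,0,0],"fingers":-0.2},{"linear":[0,0.277,-0.054],"twist":[-28,0,0],"fingers":-0.2}]' 20
python3 - <<'E'
from h import *
st()
snap('wrist','w1');st()
im,d,p=load('w1')
P=cloud(d,p);hsv=cv2.cvtColor(im,cv2.COLOR_RGB2HSV)
ye=(hsv[...,0]>20)&(hsv[...,0]<34)&(hsv[...,1]>150)&(hsv[...,2]>100)
m=ye&(P[...,2]>.058)&(P[...,2]<.07)&(np.hypot(P[...,0]-.493,P[...,1]+.43)<.05)
print(m.sum(),cv2.minAreaRect((P[m][:,:2]*1000).astype(np.float32)))
E
```

```text
time: 1.47
position: [0.4968, -0.4306, 0.1981]
tool_rot: [0.517, 1.508, -0.517]
ft_force: [0.5, 0.1, 0.2]
grip_width: 0.609
{'time': 1.4667, 'position': [0.4968, -0.4306, 0.1981], 'tool_rot': [0.5172, 1.5077, -0.5166], 'ft_force': [0.4893, 0.1064, 0.189], 'grip_width': 0.6091, 'joint_positions': [0.8814, 0.3491, -0.2699, 1.4237, 0.0925, 1.3809, -0.0509]}
{'time': 1.5167, 'position': [0.5041, -0.4235, 0.198], 'tool_rot': [0.5161, 1.5054, -0.506], 'ft_force': [5.7504, 4.8355, 0.3237], 'grip_width': 0.607, 'joint_positions': [0.8754, 0.3509, -0.2772, 1.4222, 0.0886, 1.3794, -0.0556]}
481 ((494.0076599121094, -431.92822265625), (29.895055770874023, 28.70648956298828), 51.459312438964844)
```

View pics/w1.png

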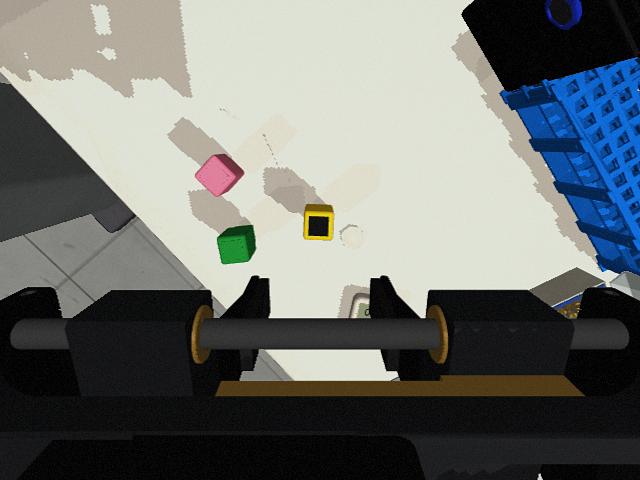

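The wrist picture shows the yellow plug at (318,222), with green at (236,244) and pink at (219,175). The arm was still settling when it was taken, so I'll measure again.

```bash
cat >> h.py <<'E'
def plan(target,jaw=None):
    s=readout.get_state();Rm=R.from_rotvec(s['tool_rot']).as_matrix()
    dl=Rm.T@(np.array(target)-np.array(s['position']))
    print('lin mm',(dl*1000).round(1))
    j=np.degrees(np.arctan2(Rm[1,2],Rm[0,2]));print('jaw',j.round(2),'tilt x',Rm[:,0].round(4))
    if jaw is not None: print('twist x',-(((jaw-j)+180)%360-180))
E
python3 - <<'E'
from h import *
snap('wrist','w2');s=st()
im,d,p=load('w2')
P=cloud(d,p);hsv=cv2.cvtColor(im,cv2.COLOR_RGB2HSV)
ye=(hsv[...,0]>20)&(hsv[...,0]<34)&(hsv[...,1]>150)&(hsv[...,2]>100)
m=ye&(P[...,2]>.058)&(P[...,2]<.07)&(np.hypot(P[...,0]-.493,P[...,1]+.43)<.05)
r=cv2.minAreaRect((P[m][:,:2]*1000).astype(np.float32));print(m.sum(),r)
plan([r[0][0]/1000,r[0][1]/1000,0.037],r[2]-90)
E
```

```text
{'time': 1.5667, 'position': [0.5017, -0.4254, 0.1979], 'tool_rot': [0.5152, 1.507, -0.5073], 'ft_force': [0.3157, 0.8589, -0.0076], 'grip_width': 0.6029, 'joint_positions': [0.8773, 0.3501, -0.275, 1.4232, 0.0895, 1.3801, -0.052]}
478 ((493.783935546875, -431.6640319824219), (29.702320098876953, 29.12362289428711), 49.927833557128906)
lin mm [160.8 -10.7  -2.6]
jaw -37.43 tilt x [ 0.004   0.0038 -1.    ]
twist x 2.639556107107069
```

```bash
python3 -m creep '[{"linear":[0.03,0,0],"twist":[1,0,0],"fingers":-0.2},{"linear":[0.06,0,0],"twist":[1,0,0],"fingers":-0.2},{"linear":[0.085,0,0],"twist":[1,0,0],"fingers":-0.2},{"linear":[0.1,0,0],"twist":[1,0,0],"fingers":-0.2},{"linear":[0.1,0,0],"twist":[1,0,0],"fingers":-0.2}]' 20
python3 - <<'E'
from h import *
snap('wrist','w3');s=st()
im,d,p=load('w3')
P=cloud(d,p);hsv=cv2.cvtColor(im,cv2.COLOR_RGB2HSV)
ye=(hsv[...,0]>20)&(hsv[...,0]<34)&(hsv[...,1]>150)&(hsv[...,2]>100)
m=ye&(P[...,2]>.058)&(P[...,2]<.07)&(np.hypot(P[...,0]-.493,P[...,1]+.43)<.05)
if m.sum()>3:
    r=cv2.minAreaRect((P[m][:,:2]*1000).astype(np.float32));print(m.sum(),r)
plan([.4942,-.4318,0.037],-39)
E
```

```text
time: 1.98
position: [0.492, -0.4309, 0.0933]
tool_rot: [0.536, 1.511, -0.533]
ft_force: [-1.6, 0.3, -0.5]
grip_width: 0.599
{'time': 2.0333, 'position': [0.4934, -0.4318, 0.0959], 'tool_rot': [0.5353, 1.508, -0.5333], 'ft_force': [0.3393, -0.9502, 0.5569], 'grip_width': 0.6016, 'joint_positions': [0.8803, 0.4118, -0.26, 1.5483, 0.1106, 1.2001, -0.0817]}
1010 ((493.8117980957031, -431.6662292480469), (29.3587703704834, 29.295516967773438), 50.04453659057617)
lin mm [58.9  0.6  0.9]
jaw -39.09 tilt x [-0.0033  0.0025 -1.    ]
twist x -0.09268804241980888
```

View pics/w3.png

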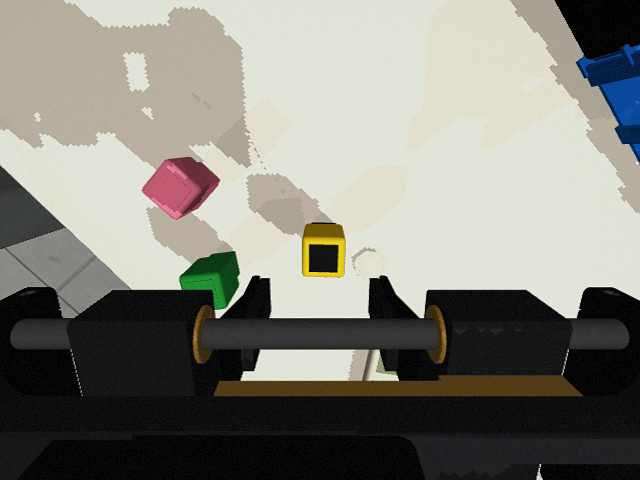

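The plug, at (323,250), is centred between the fingers. I'll descend and grip it.

```bash
python3 -m creep '[{"linear":[0.03,0,0],"twist":[1,0,0],"fingers":-0.2},{"linear":[0.05,0,0.001],"twist":[1,0,0],"fingers":-0.2},{"linear":[0.059,0,0.001],"twist":[1,0,0],"fingers":-0.2},{"linear":[0.059,0,0.001],"twist":[1,0,0],"fingers":0.2},{"linear":[0.059,0,0.001],"twist":[1,0,0],"fingers":1},{"linear":[0.059,0,0.001],"twist":[1,0,0],"fingers":1},{"linear":[0.059,0,0.001],"twist":[1,0,0],"fingers":1}]' 30
python3 - <<'E'
from h import *
s=st()
E
```

```text
time: 2.62
position: [0.4969, -0.434, 0.0411]
tool_rot: [0.546, 1.497, -0.548]
ft_force: [0.3, -0.8, 0.1]
grip_width: 0.382
{'time': 2.6167, 'position': [0.4969, -0.434, 0.0411], 'tool_rot': [0.5459, 1.4974, -0.548], 'ft_force': [0.2656, -0.8067, 0.0829], 'grip_width': 0.3821, 'joint_positions': [0.8729, 0.4628, -0.2519, 1.594, 0.1257, 1.0972, -0.11]}
```

```bash
python3 -m creep '[{"linear":[0,0,0],"twist":[0,0,0],"fingers":1},{"linear":[0,0,0],"twist":[0,0,0],"fingers":1}]' 30
python3 - <<'E'
from h import *
s=st()
E
```

```text
time: 2.78
position: [0.4962, -0.4334, 0.0399]
tool_rot: [0.546, 1.499, -0.548]
ft_force: [-0.9, -0.6, -0.0]
grip_width: 0.23
{'time': 2.7833, 'position': [0.4962, -0.4334, 0.0399], 'tool_rot': [0.5464, 1.4992, -0.5476], 'ft_force': [-0.8887, -0.5591, -0.0295], 'grip_width': 0.2302, 'joint_positions': [0.8728, 0.4636, -0.2518, 1.5954, 0.1258, 1.0969, -0.11]}
```

```bash
python3 -m creep '[{"linear":[0,0,0],"twist":[0,0,0],"fingers":1},{"linear":[0,0,0],"twist":[0,0,0],"fingers":1}]' 30
python3 - <<'E'
from h import *
snap('wrist','w4')
s=st();plan([.494,-.432,.037],-40)
E
```

```text
time: 2.95
position: [0.4959, -0.4331, 0.0397]
tool_rot: [0.547, 1.5, -0.547]
ft_force: [-1.4, 0.8, 4.9]
grip_width: 0.082
{'time': 3.0, 'position': [0.4961, -0.4333, 0.04], 'tool_rot': [0.5466, 1.4998, -0.5475], 'ft_force': [-1.1902, 1.2366, 5.6628], 'grip_width': 0.0478, 'joint_positions': [0.8728, 0.4637, -0.2518, 1.5952, 0.1258, 1.0977, -0.11]}
lin mm [ 3.  -0.4 -2.4]
jaw -40.06 tilt x [ 7.e-04 -8.e-04 -1.e+00]
twist x -0.061455918822787226
```

View pics/w4.png

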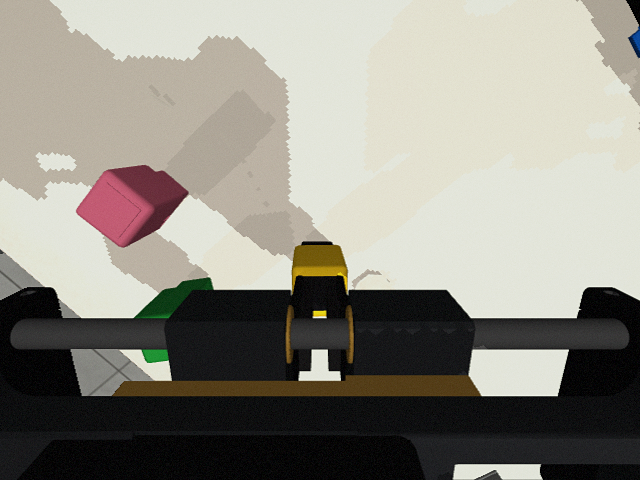

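Run:
```python
from h import *
im,d,p=load('w4')
b=cv2.resize(im[230:390,240:400],None,fx=3.7,fy=3.7,interpolation=cv2.INTER_CUBIC)
cv2.imwrite('pics/c3.png',np.clip(b.astype(float)*1.6,0,255).astype(np.uint8)[:,:,::-1])
P=cloud(d,p)
for v in (244,250,260,270,280,290,300,313,330,350,365): print(v,[P[v,u].round(3).tolist() for u in (297,320,343)])
snap('side','s4');i=load('s4')[0]
cv2.imwrite('pics/c4.png',cv2.resize(i[230:400,200:400],None,fx=4,fy=3.5,interpolation=cv2.INTER_CUBIC)[:,:,::-1]);st()
```

```text
244 [[0.487, -0.418, 0.0], [0.502, -0.425, 0.013], [0.513, -0.439, 0.002]]
250 [[0.494, -0.414, 0.038], [0.505, -0.422, 0.038], [0.51, -0.442, 0.002]]
260 [[0.495, -0.414, 0.055], [0.505, -0.422, 0.056], [0.514, -0.431, 0.055]]
270 [[0.494, -0.416, 0.065], [0.504, -0.424, 0.066], [0.513, -0.432, 0.065]]
280 [[0.493, -0.418, 0.073], [0.5, -0.428, 0.066], [0.511, -0.433, 0.073]]
290 [[0.494, -0.419, 0.084], [0.497, -0.432, 0.067], [0.511, -0.432, 0.086]]
300 [[0.494, -0.419, 0.094], [0.493, -0.436, 0.067], [0.51, -0.432, 0.095]]
313 [[0.495, -0.42, 0.107], [0.488, -0.443, 0.066], [0.509, -0.431, 0.107]]
330 [[0.51, -0.406, 0.153], [0.515, -0.41, 0.154], [0.519, -0.414, 0.153]]
350 [[0.491, -0.425, 0.122], [0.444, -0.494, 0.002], [0.506, -0.433, 0.128]]
365 [[0.488, -0.429, 0.124], [0.435, -0.505, 0.001], [0.503, -0.437, 0.129]]
{'time': 3.05, 'position': [0.4962, -0.4333, 0.0401], 'tool_rot': [0.5465, 1.4995, -0.5475], 'ft_force': [-1.4323, 1.1168, 6.3635], 'grip_width': 0.0295, 'joint_positions': [0.8728, 0.4635, -0.2519, 1.595, 0.1258, 1.0977, -0.11]}
```

View pics/c3.png

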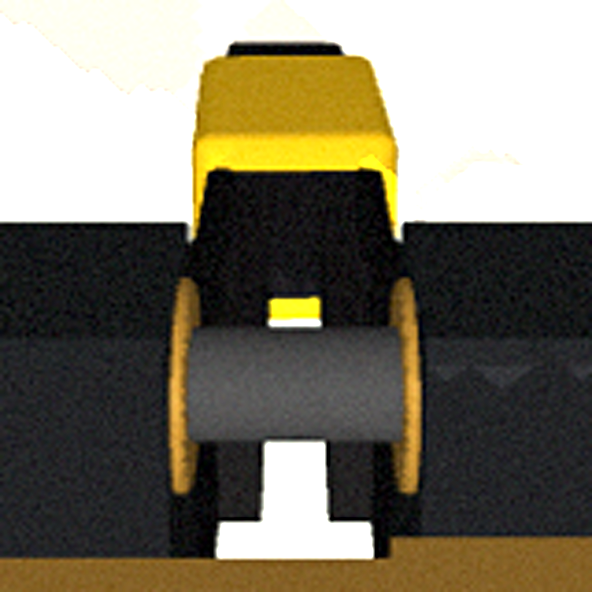

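View pics/c4.png

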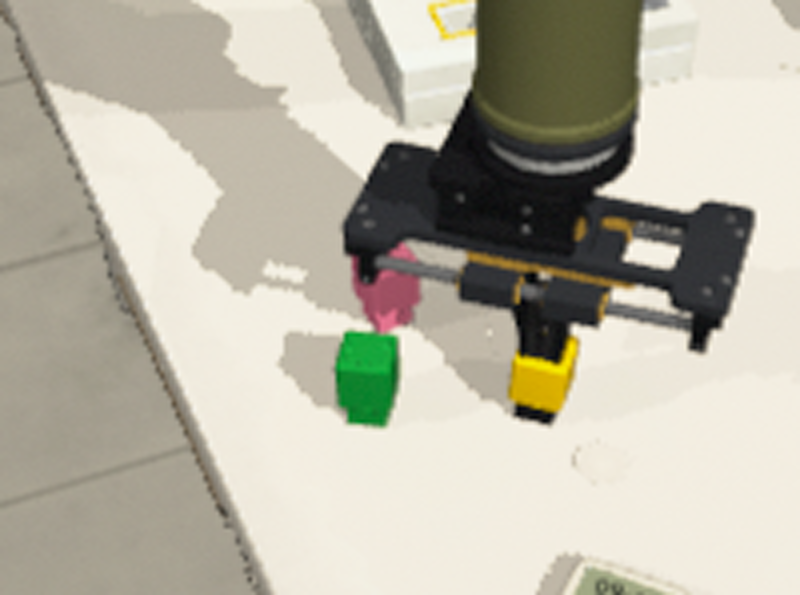

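The plug centre (.496,-.4335) and the fingers coincide, but the width has gone well below 30 mm. I'll raise slightly and look.

```bash
python3 -m creep '[{"linear":[-0.01,0,0],"twist":[0,0,0],"fingers":1},{"linear":[-0.02,0,0],"twist":[0,0,0],"fingers":1},{"linear":[-0.02,0,0],"twist":[0,0,0],"fingers":1}]' 30
python3 - <<'E'
from h import *
s=st()
im,d,p=snap('wrist','w5');i=snap('side','s5')[0]
b=cv2.resize(im[200:400,220:420],None,fx=2.4,fy=2.4,interpolation=cv2.INTER_CUBIC)
c=cv2.resize(i[290:380,290:370],(400,480),interpolation=cv2.INTER_CUBIC)
cv2.imwrite('pics/c5.png',np.hstack([b[:480,:400],c])[:,:,::-1])
E
```

```text
time: 3.3
position: [0.4972, -0.4341, 0.0618]
tool_rot: [0.546, 1.497, -0.548]
ft_force: [0.1, 0.0, 0.0]
grip_width: 0.007
{'time': 3.3, 'position': [0.4972, -0.4341, 0.0618], 'tool_rot': [0.5455, 1.4966, -0.5481], 'ft_force': [0.0892, 0.0139, 0.0002], 'grip_width': 0.0072, 'joint_positions': [0.8747, 0.443, -0.2544, 1.5771, 0.1198, 1.1324, -0.1058]}
```

View pics/c5.png

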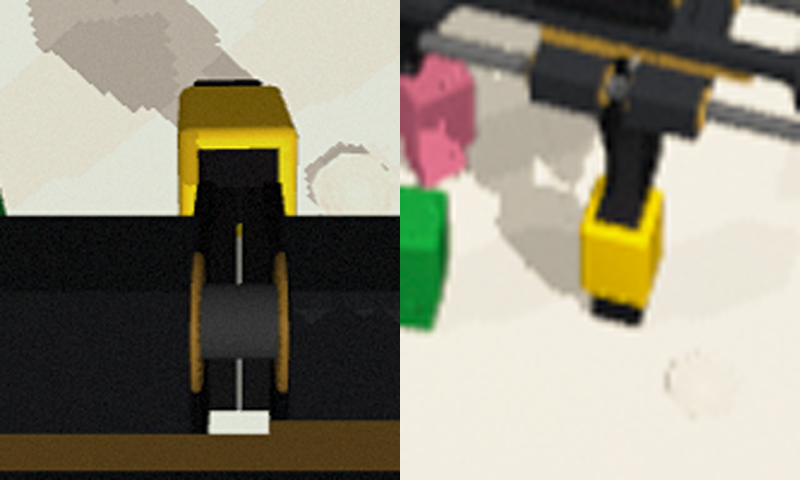

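Run:
```python
from h import *
for f in ('w4','w5'):
    im,d,p=load(f);P=cloud(d,p)
    print(f)
    for u in (306,312,316,324,330,336):
        print(u,[(v,im[v,u].max(),P[v,u].round(3).tolist()) for v in range(262,292,4)])
s=readout.get_state();print(s['position'])
im,d,p=load('w5');print(np.array(p['cam_to_world']).round(3))
for z in (.0,.011,-.008): 
    X=np.array(s['position'])-[0,0,z]; print(proj(p,X))
```

```text
w4
306 [(262, np.uint8(115), [0.499, -0.418, 0.059]), (266, np.uint8(136), [0.499, -0.418, 0.064]), (270, np.uint8(179), [0.498, -0.419, 0.066]), (274, np.uint8(185), [0.496, -0.421, 0.065]), (278, np.uint8(12), [0.495, -0.422, 0.067]), (282, np.uint8(13), [0.496, -0.422, 0.072]), (286, np.uint8(15), [0.496, -0.422, 0.077]), (290, np.uint8(12), [0.495, -0.423, 0.08])]
312 [(262, np.uint8(114), [0.502, -0.419, 0.06]), (266, np.uint8(142), [0.501, -0.42, 0.064]), (270, np.uint8(183), [0.5, -0.421, 0.065]), (274, np.uint8(186), [0.499, -0.423, 0.066]), (278, np.uint8(15), [0.498, -0.424, 0.067]), (282, np.uint8(8), [0.498, -0.424, 0.072]), (286, np.uint8(10), [0.498, -0.425, 0.076]), (290, np.uint8(16), [0.498, -0.424, 0.082])]
316 [(262, np.uint8(117), [0.503, -0.421, 0.059]), (266, np.uint8(142), [0.503, -0.421, 0.063]), (270, np.uint8(178), [0.502, -0.423, 0.065]), (274, np.uint8(182), [0.5, -0.424, 0.066]), (278, np.uint8(17), [0.499, -0.425, 0.067]), (282, np.uint8(16), [0.498, -0.427, 0.067]), (286, np.uint8(15), [0.496, -0.429, 0.066]), (290, np.uint8(18), [0.495, -0.431, 0.066])
[... 2818 characters left out ...]
]), (286, np.uint8(4), [0.506, -0.43, 0.101]), (290, np.uint8(4), [0.506, -0.43, 0.106])]
336 [(262, np.uint8(157), [0.51, -0.433, 0.067]), (266, np.uint8(168), [0.508, -0.436, 0.065]), (270, np.uint8(163), [0.507, -0.438, 0.066]), (274, np.uint8(163), [0.505, -0.44, 0.065]), (278, np.uint8(14), [0.509, -0.432, 0.093]), (282, np.uint8(9), [0.509, -0.432, 0.096]), (286, np.uint8(6), [0.509, -0.432, 0.102]), (290, np.uint8(5), [0.509, -0.432, 0.106])]
[ 0.49630259 -0.43345773  0.05986845]
[[ 0.765 -0.619 -0.18   0.545]
 [-0.645 -0.732 -0.219 -0.375]
 [ 0.004  0.283 -0.959  0.251]
 [ 0.     0.     0.     1.   ]]
[318.22289004 271.73713263]
[318.20003682 265.37240659]
[318.24104599 276.79364773]
```

Run:
```python
from h import *
for f,z in (('w2',.198),('w3',.096),('w5',.0618)):
    im,d,p=load(f);P=cloud(d,p)
    print(f,z)
    for u in (262,266,374,380) if f!='w5' else (312,324):
        print(u,[(v,P[v,u].round(3).tolist()) for v in range(274,300,4)])
for f in('scene0','side0','s5'):
    im,d,p=load(f);P=cloud(d,p)
    s0=np.array([.2637,-.594]) if f!='s5' else np.array([.497,-.434])
    m=(np.hypot(P[...,0]-s0[0],P[...,1]-s0[1])<.07)&(P[...,2]>.07)&(im.max(-1)<60)&(d>0)
    print(f,m.sum(),np.percentile(P[m][:,2],[0,1,5,10,20]).round(3))
```

```text
w2 0.198
262 [(274, [0.4, -0.443, 0.002]), (278, [0.485, -0.399, 0.225]), (282, [0.485, -0.399, 0.23]), (286, [0.486, -0.4, 0.235]), (290, [0.486, -0.4, 0.239]), (294, [0.486, -0.401, 0.243]), (298, [0.487, -0.401, 0.248])]
266 [(274, [0.404, -0.446, 0.002]), (278, [0.486, -0.4, 0.225]), (282, [0.487, -0.401, 0.23]), (286, [0.487, -0.401, 0.235]), (290, [0.487, -0.402, 0.237]), (294, [0.485, -0.404, 0.236]), (298, [0.484, -0.405, 0.237])]
374 [(274, [0.509, -0.528, 0.001]), (278, [0.531, -0.435, 0.225]), (282, [0.53, -0.434, 0.231]), (286, [0.53, -0.433, 0.235]), (290, [0.529, -0.434, 0.238]), (294, [0.528, -0.435, 0.24]), (298, [0.527, -0.437, 0.239])]
380 [(274, [0.515, -0.531, 0.003]), (278, [0.534, -0.435, 0.228]), (282, [0.533, -0.436, 0.23]), (286, [0.532, -0.435, 0.235]), (290, [0.532, -0.434, 0.241]), (294, [0.531, -0.434, 0.244]), (298, [0.53, -0.434, 0.249])]
w3 0.096
262 [(274, [0.426, -0.427, 0.0]), (278, [0.473, -0.406, 0.12]), (282, [0.474, -0.406, 0.126]), (286, [0.475, -0.407, 0.131]), (290, [0.475, -0.407, 0.135]), (294, [0.476, -0.408, 0.14]), (298, [0.477, -0.408, 
[... 545 characters left out ...]
), (286, [0.52, -0.443, 0.131]), (290, [0.52, -0.443, 0.135]), (294, [0.519, -0.442, 0.14]), (298, [0.519, -0.442, 0.144])]
w5 0.0618
312 [(274, [0.494, -0.43, 0.066]), (278, [0.499, -0.425, 0.09]), (282, [0.499, -0.425, 0.094]), (286, [0.499, -0.425, 0.099]), (290, [0.499, -0.425, 0.104]), (294, [0.499, -0.425, 0.108]), (298, [0.499, -0.425, 0.113])]
324 [(274, [0.499, -0.435, 0.065]), (278, [0.504, -0.429, 0.088]), (282, [0.504, -0.429, 0.094]), (286, [0.504, -0.429, 0.1]), (290, [0.503, -0.429, 0.103]), (294, [0.504, -0.429, 0.109]), (298, [0.504, -0.429, 0.113])]
scene0 4122 [0.225 0.247 0.31  0.328 0.334]
side0 4911 [0.225 0.249 0.316 0.328 0.335]
s5 3425 [0.084 0.099 0.165 0.178 0.196]
```

All three cameras put the fingertips 25–27 mm above the reported TCP, and they touched the cap top with TCP at .040. So the real tip is at about TCP z + 0.024, where I expected TCP z − 0.011. The fingers closed just on top of the plug, which is still standing and centred. I'll open, then descend with that offset corrected.

```bash
python3 -m creep '[{"linear":[0,0,0],"twist":[0,0,0],"fingers":-0.1},{"linear":[0,0,0],"twist":[0,0,0],"fingers":-0.1},{"linear":[0,0,0],"twist":[0,0,0],"fingers":-0.1},{"linear":[0,0,0],"twist":[0,0,0],"fingers":-0.1},{"linear":[0,0,0],"twist":[0,0,0],"fingers":-0.1},{"linear":[0,0,0],"twist":[0,0,0],"fingers":-0.1},{"linear":[0,0,0],"twist":[0,0,0],"fingers":-0.1}]' 30
python3 - <<'E'
from h import *
s=st()
im,d,p=snap('wrist','w6')
P=cloud(d,p);hsv=cv2.cvtColor(im,cv2.COLOR_RGB2HSV)
m=(P[...,2]>.06)&(P[...,2]<.07)&(np.hypot(P[...,0]-.493,P[...,1]+.43)<.035)
print(m.sum(),cv2.minAreaRect((P[m][:,:2]*1000).astype(np.float32)));plan([.4942,-.4318,.001],-40)
E
```

```text
time: 3.98
position: [0.4957, -0.433, 0.0588]
tool_rot: [0.547, 1.501, -0.547]
ft_force: [0.7, -0.6, 0.1]
grip_width: 0.455
{'time': 3.9833, 'position': [0.4957, -0.433, 0.0588], 'tool_rot': [0.5471, 1.5008, -0.5472], 'ft_force': [0.6967, -0.5866, 0.0701], 'grip_width': 0.455, 'joint_positions': [0.8747, 0.4456, -0.254, 1.5801, 0.1201, 1.1314, -0.106]}
2400 ((495.0612487792969, -432.9541015625), (30.29778480529785, 29.69458770751953), 50.859012603759766)
lin mm [57.8 -0.1 -1.9]
jaw -40.06 tilt x [-1.e-04 -0.e+00 -1.e+00]
twist x -0.0633554163207748
```

View pics/w6.png

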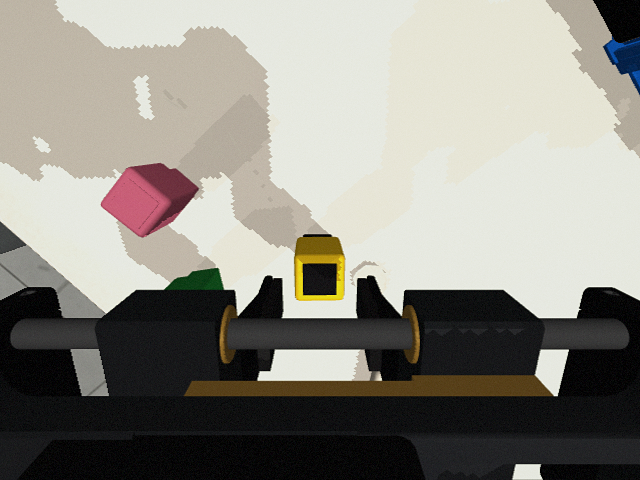

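The plug at (320,270) is centred between the fingertips at (275,280) and (365,280), and it is still standing square. Descending 56 mm and gripping.

```bash
python3 -m creep '[{"linear":[0.02,0,0],"twist":[0,0,0],"fingers":-0.1},{"linear":[0.04,0,0],"twist":[0,0,0],"fingers":-0.1},{"linear":[0.056,0,0],"twist":[0,0,0],"fingers":-0.1},{"linear":[0.056,0,0],"twist":[0,0,0],"fingers":1},{"linear":[0.056,0,0],"twist":[0,0,0],"fingers":1},{"linear":[0.056,0,0],"twist":[0,0,0],"fingers":1},{"linear":[0.056,0,0],"twist":[0,0,0],"fingers":1},{"linear":[0.056,0,0],"twist":[0,0,0],"fingers":1}]' 30
python3 - <<'E'
from h import *
s=st()
E
```

```text
time: 4.7
position: [0.4967, -0.4337, 0.0044]
tool_rot: [0.546, 1.498, -0.548]
ft_force: [0.5, 0.2, 2.4]
grip_width: 0.346
{'time': 4.7, 'position': [0.4967, -0.4337, 0.0044], 'tool_rot': [0.5462, 1.4982, -0.5478], 'ft_force': [0.4593, 0.1566, 2.3837], 'grip_width': 0.3457, 'joint_positions': [0.8687, 0.5011, -0.2468, 1.6197, 0.1371, 1.0351, -0.118]}
```

Gripped at 30 mm. Lifting, then moving to a viewing point short of the socket.

```bash
python3 -m creep '[{"linear":[-0.035,0,0],"twist":[0,0,0],"fingers":1},{"linear":[-0.07,0,0],"twist":[0,0,0],"fingers":1},{"linear":[-0.105,0.02,-0.008],"twist":[-4,0,0],"fingers":1},{"linear":[-0.13,0.05,-0.02],"twist":[-10,0,0],"fingers":1},{"linear":[-0.13,0.085,-0.035],"twist":[-16,0,0],"fingers":1},{"linear":[-0.13,0.12,-0.049],"twist":[-22,0,0],"fingers":1},{"linear":[-0.13,0.155,-0.063],"twist":[-28,0,0],"fingers":1},{"linear":[-0.13,0.19,-0.078],"twist":[-33.5,0,0],"fingers":1}]' 30; python3 -m creep '[{"linear":[0,0.014,-0.024],"twist":[0,0,0],"fingers":1},{"linear":[0,0.014,-0.024],"twist":[0,0,0],"fingers":1},{"linear":[0,0.014,-0.024],"twist":[0,0,0],"fingers":1},{"linear":[0,0.014,-0.024],"twist":[0,0,0],"fingers":1}]'
python3 - <<'E'
from h import *
s=st()
im,d,p=snap('wrist','w7');st();plan([.5755,-.139,.13],-6.5)
for l in('socket','plug','incubator','lid_hinge','lid_grip'): print(l,[(np.round(r['centre'],4).tolist(),round(r['conf'],2)) for r in nets.place_of('wrist',l)][:3])
E
```

```text
time: 5.37
position: [0.5591, -0.236, 0.1342]
tool_rot: [0.085, 1.567, -0.087]
ft_force: [1.6, -0.4, -0.2]
grip_width: 0.343
time: 5.7
position: [0.5365, -0.2219, 0.1338]
tool_rot: [0.089, 1.567, -0.092]
ft_force: [0.5, -1.0, -0.8]
grip_width: 0.344
{'time': 5.7, 'position': [0.5365, -0.2219, 0.1338], 'tool_rot': [0.0893, 1.5673, -0.092], 'ft_force': [0.53, -1.0461, -0.7513], 'grip_width': 0.344, 'joint_positions': [0.7401, 0.2436, -0.4548, 1.7017, 0.1144, 1.2204, 0.1423]}
{'time': 5.75, 'position': [0.5365, -0.2223, 0.1336], 'tool_rot': [0.0903, 1.5674, -0.0924], 'ft_force': [0.8583, 0.2512, -1.2062], 'grip_width': 0.348, 'joint_positions': [0.7404, 0.2443, -0.4544, 1.7011, 0.1143, 1.2204, 0.1423]}
lin mm [ 3.6 87.3 29. ]
jaw -6.67 tilt x [ 0.0014 -0.0014 -1.    ]
twist x -0.16691666495697177
socket [([0.5745, -0.1397, 0.0621], 0.95)]
plug []
incubator []
lid_hinge []
lid_grip []
```

View pics/w7.png

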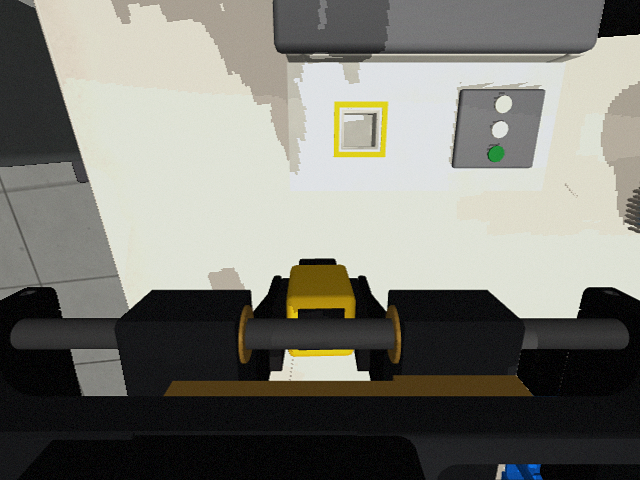

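Plug is held upright at (320,300). The socket frame is at (360,130) and the keypad at (498,128). Next I'll measure the frame centre and yaw, and the plug's offset in the grip.

Run:
```python
from h import *
im,d,p=load('w7');P=cloud(d,p);hsv=cv2.cvtColor(im,cv2.COLOR_RGB2HSV)
ye=((hsv[...,0]>20)&(hsv[...,0]<34)&(hsv[...,1]>120)&(hsv[...,2]>100))
f=ye.copy();f[200:]=0
c,_=cv2.findContours(f.astype(np.uint8),cv2.RETR_CCOMP,cv2.CHAIN_APPROX_NONE)
K=np.array(p['K']);T=np.array(p['cam_to_world'])
def onplane(uv,z):
    uv=np.asarray(uv,float);r=np.c_[(uv[:,0]-K[0,2])/K[0,0],(uv[:,1]-K[1,2])/K[1,1],np.ones(len(uv))]@T[:3,:3].T
    return T[:3,3]+r*((z-T[2,3])/r[:,2:])
for k in c:
    if len(k)>60:
        X=onplane(k[:,0],.06);print('frame',len(k),cv2.minAreaRect((X[:,:2]*1000).astype(np.float32)))
m=f&(d>0);print('z frame',np.median(P[m][:,2]),'z bench/deck')
# plug top: held
b=ye.copy();b[:255]=0
q=b&(d>0)
zt=P[q][:,2];print('plug z',np.percentile(zt,[1,10,50,90,99]).round(4))
# lower edge of cap front face, and foot
q2=q&(abs(P[...,2]-np.percentile(zt,95))<.003)
print(cv2.minAreaRect((P[q2][:,:2]*1000).astype(np.float32)), P[q2].mean(0))
for v in range(256,345,3): print(v,im[v,320],P[v,320].round(4))
```

```text
frame 211 ((575.3143310546875, -140.464111328125), (38.27183532714844, 39.03097152709961), 83.32269287109375)
frame 173 ((575.3592529296875, -140.3529815673828), (32.59676742553711, 33.12346649169922), 83.3216552734375)
z frame 0.06308139348683972 z bench/deck
plug z [0.1572 0.1653 0.1912 0.1955 0.1963]
((535.5250244140625, -221.83990478515625), (30.3892879486084, 29.131349563598633), 83.5179672241211) [ 0.53588911 -0.21728064  0.19480262]
256 [226 229 217] [ 0.5321 -0.2564  0.0017]
259 [2 6 1] [ 0.5368 -0.2116  0.1361]
262 [4 5 1] [ 0.5368 -0.2113  0.1421]
265 [110  86  11] [ 0.5372 -0.2075  0.1571]
268 [106  82   9] [ 0.5372 -0.2073  0.1621]
271 [110  86  14] [ 0.5372 -0.2071  0.1667]
274 [104  79   3] [ 0.5371 -0.2071  0.1706]
277 [108  83   7] [ 0.5371 -0.2073  0.1738]
280 [110  83  12] [ 0.537  -0.2078  0.1763]
283 [109  84   4] [ 0.5371 -0.2073  0.1808]
286 [109  86   7] [ 0.5371 -0.2073  0.1842]
289 [108  85   4] [ 0.537  -0.2075  0.187 ]
292 [108  84   1] [ 0.537  -0.2075  0.1901]
295 [123  94   8] [ 0.537  -0.2074  0.1933]
298 [170 135  14] [ 0.5369 -0.2088  0.1931]
301 [176 141  15] [ 0.5367 -0.21    0.1936]
304 [176 143  18] [ 0.5367 -0.2104  0.1955]
307 [185 148  18] [ 0.5365 -0.2121  0.1951]
310 [7 4 7] [ 0.5363 -0.2131  0.1958]
313 [24 21 25] [ 0.5362 -0.2142  0.1963]
316 [18 19 15] [ 0.536  -0.2161  0.1953]
319 [31 30 32] [ 0.5389 -0.1898  0.2442]
322 [37 36 35] [ 0.5388 -0.1899  0.2454]
325 [47 48 46] [ 0.5388 -0.1904  0.2462]
328 [48 49 48] [ 0.5387 -0.191   0.2466]
331 [56 56 56] [ 0.5386 -0.1921  0.2462]
334 [58 57 56] [ 0.5386 -0.1919  0.248 ]
337 [59 59 58] [ 0.5385 -0.1924  0.2485]
340 [62 61 60] [ 0.5384 -0.1932  0.2486]
343 [50 52 53] [ 0.5383 -0.1943  0.2483]
```

```bash
python3 - <<'E'
from h import *
im,d,p=load('w7');P=cloud(d,p);hsv=cv2.cvtColor(im,cv2.COLOR_RGB2HSV)
ye=((hsv[...,0]>20)&(hsv[...,0]<34)&(hsv[...,1]>120)&(hsv[...,2]>100));ye[200:]=0
k=ye&(abs(P[...,2]-.063)<.004);print(cv2.minAreaRect((P[k][:,:2]*1000).astype(np.float32)))
E
python3 -m creep '[{"linear":[0,0.02,0.007],"twist":[0,0,0],"fingers":1},{"linear":[0,0.045,0.016],"twist":[0,0,0],"fingers":1},{"linear":[0.01,0.07,0.025],"twist":[0,0,0],"fingers":1},{"linear":[0.03,0.0855,0.03],"twist":[0,0,0],"fingers":1},{"linear":[0.045,0.0855,0.03],"twist":[0,0,0],"fingers":1},{"linear":[0.045,0.0855,0.03],"twist":[0,0,0],"fingers":1},{"linear":[0.045,0.0855,0.03],"twist":[0,0,0],"fingers":1},{"linear":[0.045,0.0855,0.03],"twist":[0,0,0],"fingers":1}]'
python3 - <<'E'
from h import *
im,d,p=snap('wrist','w8');st();plan([.5755+.001,-.1404-.0005,.13],-6.7)
P=cloud(d,p);hsv=cv2.cvtColor(im,cv2.COLOR_RGB2HSV)
ye=((hsv[...,0]>20)&(hsv[...,0]<34)&(hsv[...,1]>120)&(hsv[...,2]>100))
k=ye&(P[...,2]>.145)&(P[...,2]<.16);print(P[k].max(0),cv2.minAreaRect((P[k][:,:2]*1000).astype(np.float32)))
i=snap('side','s8')[0]
cv2.imwrite('pics/c8.png',np.hstack([cv2.resize(im[200:400,220:420],(400,400)),cv2.resize(i[180:280,270:370],(400,400),interpolation=cv2.INTER_CUBIC)])[:,:,::-1])
E
```

```text
((575.0158081054688, -140.45724487304688), (38.0511474609375, 38.73589324951172), 83.24079132080078)
time: 6.67
position: [0.576, -0.1405, 0.0886]
tool_rot: [0.091, 1.568, -0.092]
ft_force: [-0.7, -0.7, -0.0]
grip_width: 0.346
{'time': 6.7167, 'position': [0.5763, -0.1406, 0.089], 'tool_rot': [0.0908, 1.5672, -0.0921], 'ft_force': [0.4518, 0.453, -0.9204], 'grip_width': 0.3451, 'joint_positions': [0.6133, 0.3167, -0.4965, 1.7171, 0.1642, 1.1473, -0.0464]}
lin mm [-41.   -0.3   0.3]
jaw -6.67 tilt x [ 1.6e-03 -9.0e-04 -1.0e+00]
twist x 0.026188698075401362
[ 0.591201   -0.12416122  0.15197936] ((575.119384765625, -140.34410095214844), (30.19124984741211, 29.635183334350586), 82.5450668334961)
```

View pics/c8.png

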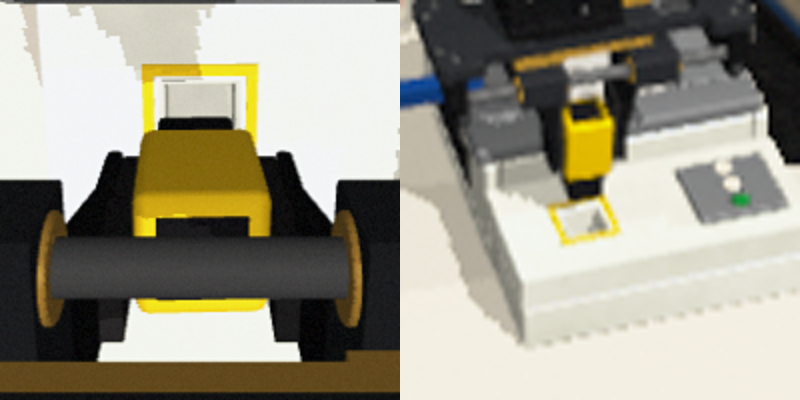

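Plug centre (575.1,-140.3) against socket (575.1,-140.45), so they're aligned. Inserting.

```bash
python3 -m creep '[{"linear":[0.012,0,0],"twist":[0,0,0],"fingers":1},{"linear":[0.02,0,0],"twist":[0,0,0],"fingers":1},{"linear":[0.026,0,0],"twist":[0,0,0],"fingers":1},{"linear":[0.032,0,0],"twist":[0,0,0],"fingers":1},{"linear":[0.036,0,0],"twist":[0,0,0],"fingers":1}]'
python3 - <<'E'
from h import *
st()
E
```

```text
time: 7.18
position: [0.5777, -0.1403, 0.0587]
tool_rot: [0.087, 1.566, -0.093]
ft_force: [-11.6, 0.4, 51.0]
grip_width: 0.365
{'time': 7.1833, 'position': [0.5777, -0.1403, 0.0587], 'tool_rot': [0.0875, 1.5657, -0.0931], 'ft_force': [-11.6056, 0.37, 51.0073], 'grip_width': 0.3648, 'joint_positions': [0.6039, 0.3488, -0.4911, 1.7438, 0.1864, 1.0911, -0.063]}
```

```bash
python3 -m creep '[{"linear":[-0.006,0,0],"twist":[0,0,0],"fingers":1},{"linear":[-0.008,0,0],"twist":[0,0,0],"fingers":1},{"linear":[-0.008,0,0],"twist":[0,0,0],"fingers":1}]'
python3 - <<'E'
from h import *
st()
im,d,p=snap('wrist','w9');plan([.5765,-.1404,.13],-6.7)
P=cloud(d,p);hsv=cv2.cvtColor(im,cv2.COLOR_RGB2HSV)
i=snap('side','s9')[0]
cv2.imwrite('pics/c9.png',np.hstack([cv2.resize(im[200:400,220:420],(400,400)),cv2.resize(i[180:260,270:350],(400,400),interpolation=cv2.INTER_CUBIC)])[:,:,::-1])
ye=((hsv[...,0]>20)&(hsv[...,0]<34)&(hsv[...,1]>120)&(hsv[...,2]>100))
k=ye&(P[...,2]>.085);print(np.percentile(P[k][:,2],[5,50,90,99]))
k=ye&(P[...,2]>np.percentile(P[k][:,2],99)-.008);print(cv2.minAreaRect((P[k][:,:2]*1000).astype(np.float32)))
E
```

```text
time: 7.43
position: [0.5764, -0.1394, 0.0601]
tool_rot: [0.09, 1.567, -0.09]
ft_force: [1.6, -0.2, 0.2]
grip_width: 0.344
{'time': 7.4333, 'position': [0.5764, -0.1394, 0.0601], 'tool_rot': [0.0897, 1.567, -0.0904], 'ft_force': [1.5926, -0.182, 0.2382], 'grip_width': 0.3445, 'joint_positions': [0.6058, 0.3457, -0.4917, 1.7445, 0.1813, 1.0945, -0.0591]}
lin mm [-70.3  -1.    0.3]
jaw -6.57 tilt x [ 1.8e-03 -3.0e-04 -1.0e+00]
twist x 0.13010601340647554
[0.08917007 0.11803894 0.12251    0.12357534]
((595.872314453125, -115.72454833984375), (92.19573974609375, 57.39085388183594), 71.2409439086914)
```

View pics/c9.png

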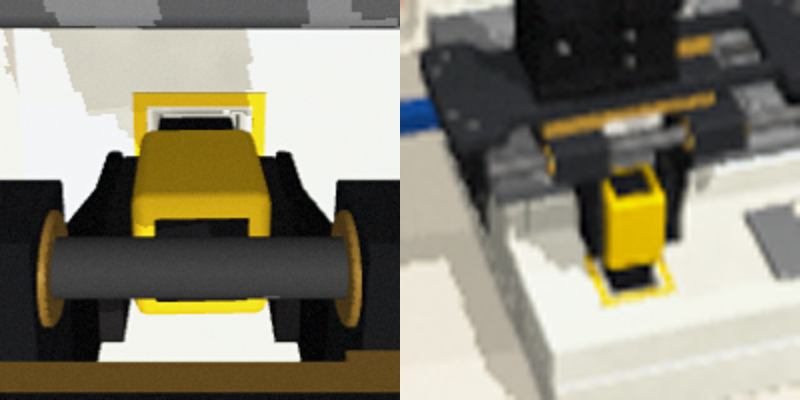

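Resistance came at about 6 mm depth, with the socket pushing the plug toward −x. I'll shift 1 mm toward −x and press gently.

```bash
python3 -m creep '[{"linear":[-0.002,0,-0.001],"twist":[0,0,0],"fingers":1},{"linear":[0.002,0,-0.001],"twist":[0,0,0],"fingers":1},{"linear":[0.005,0,-0.001],"twist":[0,0,0],"fingers":1},{"linear":[0.006,0,-0.001],"twist":[0,0,0],"fingers":1}]' 40
python3 - <<'E'
from h import *
st()
E
```

```text
time: 7.87
position: [0.576, -0.1393, 0.0538]
tool_rot: [0.09, 1.566, -0.09]
ft_force: [4.2, -0.8, 1.9]
grip_width: 0.346
{'time': 7.8667, 'position': [0.576, -0.1393, 0.0538], 'tool_rot': [0.0899, 1.5663, -0.09], 'ft_force': [4.1505, -0.7539, 1.925], 'grip_width': 0.3458, 'joint_positions': [0.605, 0.3513, -0.4905, 1.7517, 0.1846, 1.0817, -0.0615]}
```

Past the obstruction, with only light forces. Continuing down.

```bash
python3 -m creep '[{"linear":[0.004,0,0.0004],"twist":[0,0,0],"fingers":1},{"linear":[0.007,0,0.0004],"twist":[0,0,0],"fingers":1},{"linear":[0.01,0,0.0004],"twist":[0,0,0],"fingers":1},{"linear":[0.011,0,0.0004],"twist":[0,0,0],"fingers":1},{"linear":[0.012,0,0.0004],"twist":[0,0,0],"fingers":1}]' 40
python3 - <<'E'
from h import *
st()
E
```

```text
time: 8.28
position: [0.576, -0.1393, 0.0423]
tool_rot: [0.09, 1.567, -0.09]
ft_force: [2.2, -0.6, 10.8]
grip_width: 0.343
{'time': 8.2833, 'position': [0.576, -0.1393, 0.0423], 'tool_rot': [0.0896, 1.5673, -0.0901], 'ft_force': [2.1884, -0.6303, 10.7611], 'grip_width': 0.3428, 'joint_positions': [0.6013, 0.3647, -0.4875, 1.7602, 0.1926, 1.0624, -0.0675]}
```

```bash
python3 -m creep '[{"linear":[0.002,0,0],"twist":[0,0,0],"fingers":1},{"linear":[0.002,0,0],"twist":[0,0,0],"fingers":1}]' 40
python3 - <<'E'
from h import *
st();i=snap('side','s10')[0]
cv2.imwrite('pics/c10.png',cv2.resize(i[190:260,275:355],(640,560),interpolation=cv2.INTER_CUBIC)[:,:,::-1])
E
```

```text
time: 8.45
position: [0.5759, -0.1392, 0.0421]
tool_rot: [0.089, 1.568, -0.091]
ft_force: [-1.2, 0.9, 15.8]
grip_width: 0.336
{'time': 8.45, 'position': [0.5759, -0.1392, 0.0421], 'tool_rot': [0.0889, 1.5677, -0.0906], 'ft_force': [-1.2179, 0.9388, 15.8193], 'grip_width': 0.336, 'joint_positions': [0.6008, 0.365, -0.4875, 1.7604, 0.1937, 1.0624, -0.0684]}
```

View pics/c10.png

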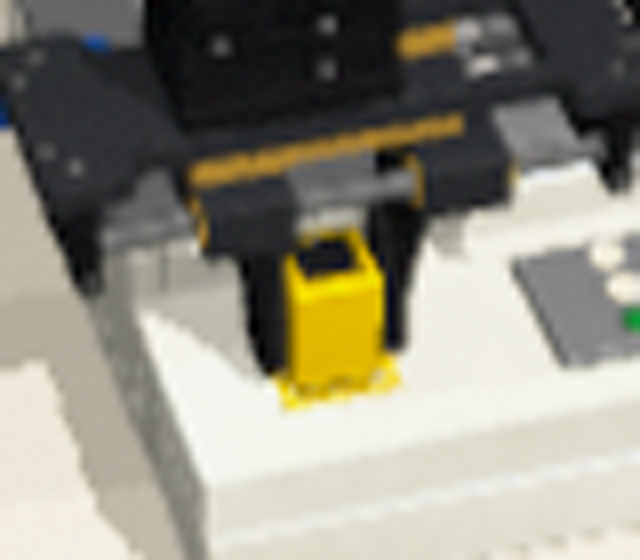

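The cap shoulder sits on the yellow frame, with no foot visible. Releasing and rising.

```bash
python3 -m creep '[{"linear":[-0.002,0,0],"twist":[0,0,0],"fingers":-0.2},{"linear":[-0.002,0,0],"twist":[0,0,0],"fingers":-0.2},{"linear":[-0.002,0,0],"twist":[0,0,0],"fingers":-0.2},{"linear":[-0.002,0,0],"twist":[0,0,0],"fingers":-0.2},{"linear":[-0.02,0,0],"twist":[0,0,0],"fingers":-0.2},{"linear":[-0.055,0,0],"twist":[0,0,0],"fingers":-0.3},{"linear":[-0.09,0,0],"twist":[0,0,0],"fingers":-0.4},{"linear":[-0.1,0,0],"twist":[0,0,0],"fingers":-0.4}]' 40
python3 - <<'E'
from h import *
st();i,d,p=snap('side','s11');w8=snap('wrist','w11')
P=cloud(d,p)
hsv=cv2.cvtColor(i,cv2.COLOR_RGB2HSV);ye=((hsv[...,0]>20)&(hsv[...,0]<34)&(hsv[...,1]>120)&(hsv[...,2]>100))
k=ye&(np.hypot(P[...,0]-.575,P[...,1]+.14)<.03);print(np.percentile(P[k][:,2],[5,50,90,97]))
cv2.imwrite('pics/c11.png',np.hstack([cv2.resize(i[140:260,250:370],(400,400),interpolation=cv2.INTER_CUBIC),cv2.resize(w8[0],(400,400))])[:,:,::-1])
i,d,p=w8;P=cloud(d,p)
m=(abs(P[...,2]-.105)<.006)&(np.hypot(P[...,0]-.575,P[...,1]+.14)<.03);print(m.sum(),P[m].mean(0),cv2.minAreaRect((P[m][:,:2]*1000).astype(np.float32)))
m=(abs(P[...,2]-.063)<.006)&(np.hypot(P[...,0]-.575,P[...,1]+.14)<.07);print('deck',np.median(P[m][:,2]))
E
```

```text
time: 9.17
position: [0.5771, -0.1393, 0.1444]
tool_rot: [0.089, 1.564, -0.091]
ft_force: [1.7, 0.9, -0.6]
grip_width: 0.68
{'time': 9.1667, 'position': [0.5771, -0.1393, 0.1444], 'tool_rot': [0.0889, 1.5636, -0.0908], 'ft_force': [1.7076, 0.8888, -0.5633], 'grip_width': 0.6796, 'joint_positions': [0.6229, 0.2677, -0.5066, 1.6584, 0.1367, 1.2453, -0.0262]}
[0.05977262 0.08318497 0.10218125 0.10476034]
1592 [ 0.57432596 -0.13795945  0.10415019] ((574.0731201171875, -138.77191162109375), (29.41840171813965, 29.617755889892578), 83.66378021240234)
deck 0.06223612242884821
```

View pics/c11.png

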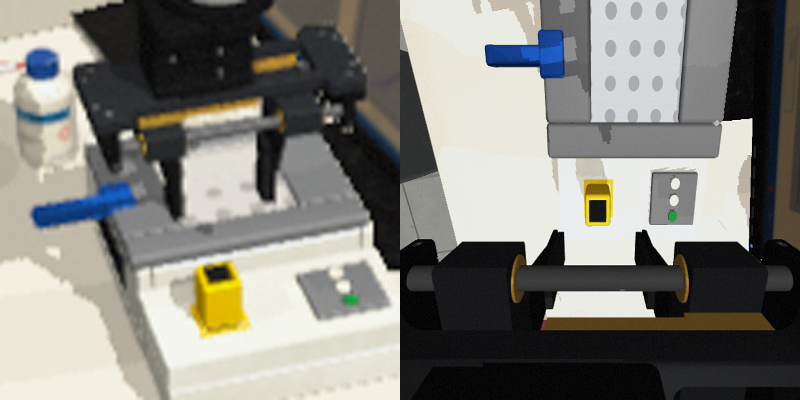

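Plug top is at .104 and the deck reads .062, so it stands 42 mm above the deck: fully home and released, lid still shut. Next I'll locate the tongue, pointer and red mark.

Run:
```python
from h import *
snap('scene','sc11')
yaw=np.radians(-6.7);c,s=np.cos(yaw),np.sin(yaw);Rm=np.array([[c,-s],[s,c]]);o=np.array([.575,-.1402])-Rm@[-.045,-.105];print('origin',o)
def loc(X): X=np.asarray(X);return np.c_[(X[:,:2]-o)@Rm,X[:,2]]
for f in('w11','s11','side0','sc11','scene0'):
    im,d,p=load(f);P=cloud(d,p);hsv=cv2.cvtColor(im,cv2.COLOR_RGB2HSV);L=loc(P.reshape(-1,3)).reshape(480,640,3)
    box=(abs(L[...,0])<.2)&(abs(L[...,1])<.2)&(d>0)
    red=box&((hsv[...,0]<6)|(hsv[...,0]>174))&(hsv[...,1]>150)&(hsv[...,2]>80)&(L[...,2]>.05)
    bl=box&(hsv[...,0]>100)&(hsv[...,0]<125)&(hsv[...,1]>150)&(L[...,2]>.06)&(L[...,0]<-.1)&(L[...,1]>-.05)&(L[...,1]<.08)
    for n,m in(('red',red),('blue',bl)):
        if m.sum()>2: print(f,n,m.sum(),L[m].mean(0).round(4),np.percentile(L[m],5,0).round(4),np.percentile(L[m],95,0).round(4))
    v,u=np.nonzero(red)
    if len(v):print(u.mean(),v.mean())
for f in ('side','scene'):
  for l in('mark','lid_pointer','lid_hinge'): print(f,l,[(loc([r['centre']]).round(4).tolist(),round(r['conf'],2)) for r in nets.place_of(f,l)][:3])
```

```text
origin [ 0.63194311 -0.04116726]
w11 blue 2665 [-0.1275  0.0189  0.0973] [-0.1565  0.0125  0.0929] [-0.1015  0.0265  0.0992]
s11 blue 134 [-0.128   0.0174  0.0927] [-0.1558  0.0109  0.0859] [-0.1024  0.0259  0.0974]
side0 red 12 [0.0038 0.1173 0.1411] [0.0016 0.1068 0.1381] [0.0061 0.1269 0.1436]
side0 blue 96 [-0.1189  0.017   0.0927] [-0.1381  0.0094  0.0849] [-0.1016  0.0257  0.0977]
309.0 159.75
sc11 red 5 [-0.0509  0.0454  0.1895] [-0.1364 -0.074   0.1397] [0.007  0.1276 0.2628]
sc11 blue 70 [-0.1263  0.0136  0.092 ] [-0.1548  0.0092  0.0854] [-0.101   0.021   0.0976]
279.4 177.8
scene0 blue 78 [-0.1274  0.0136  0.092 ] [-0.1553  0.009   0.0844] [-0.1017  0.0215  0.0969]
278.5 177.5
side mark [([[-0.0224, 0.1254, 0.0866]], 0.57)]
side lid_pointer [([[-0.0234, 0.1266, 0.0892]], 0.8), ([[-0.0464, -0.1055, 0.0622]], 0.47)]
side lid_hinge [([[0.0846, 0.0217, 0.0825]], 0.65)]
scene mark [([[0.0008, -0.0022, 0.0007]], 0.25)]
scene lid_pointer [([[-0.0212, 0.1252, 0.09]], 0.56)]
scene lid_hinge [([[0.0864, 0.0228, 0.0765]], 0.94), ([[-0.1033, -0.5553, -0.0005]], 0.58)]
```

```bash
python3 -m creep '[{"linear":[0,0.01,-0.008],"twist":[7,0,0],"fingers":-0.4},{"linear":[0,0.03,-0.022],"twist":[14,0,0],"fingers":-0.4},{"linear":[0,0.05,-0.037],"twist":[21,0,0],"fingers":-0.4},{"linear":[0,0.07,-0.052],"twist":[28,0,0],"fingers":-0.4},{"linear":[0,0.09,-0.067],"twist":[35,0,0],"fingers":-0.4},{"linear":[0,0.11,-0.082],"twist":[42,0,0],"fingers":-0.4},{"linear":[0,0.12,-0.09],"twist":[49,0,0],"fingers":-0.4},{"linear":[0,0.124,-0.092],"twist":[56,0,0],"fingers":-0.4}]' 30; python3 -m creep '[{"linear":[0,0,0],"twist":[7,0,0],"fingers":-0.4},{"linear":[0,0,0],"twist":[14,0,0],"fingers":-0.4},{"linear":[0,0,0],"twist":[21,0,0],"fingers":-0.4},{"linear":[0,0,0],"twist":[28,0,0],"fingers":-0.4},{"linear":[0,0,0],"twist":[34,0,0],"fingers":-0.4},{"linear":[0,0,0],"twist":[34,0,0],"fingers":-0.4},{"linear":[0,0,0],"twist":[34,0,0],"fingers":-0.4}]'
python3 - <<'E'
from h import *
st();snap('wrist','w12');plan([.4991,-.0059,.045],-96.7)
E
```

```text
time: 10.28
position: [0.4961, -0.0027, 0.1393]
tool_rot: [0.851, 1.399, -0.852]
ft_force: [0.3, -0.4, 0.6]
grip_width: 0.696
time: 10.87
position: [0.4975, -0.0054, 0.1393]
tool_rot: [1.29, 1.155, -1.291]
ft_force: [0.1, -0.6, 0.3]
grip_width: 0.702
{'time': 10.8667, 'position': [0.4975, -0.0054, 0.1393], 'tool_rot': [1.2903, 1.1552, -1.2914], 'ft_force': [0.0655, -0.633, 0.3278], 'grip_width': 0.7019, 'joint_positions': [0.4466, 0.0613, -0.5029, 1.8827, 0.0315, 1.2063, -1.7489]}
lin mm [94.4  1.7  0.3]
jaw -96.38 tilt x [-8.e-04  1.e-04 -1.e+00]
twist x 0.3159616169576509
```

View pics/w12.png

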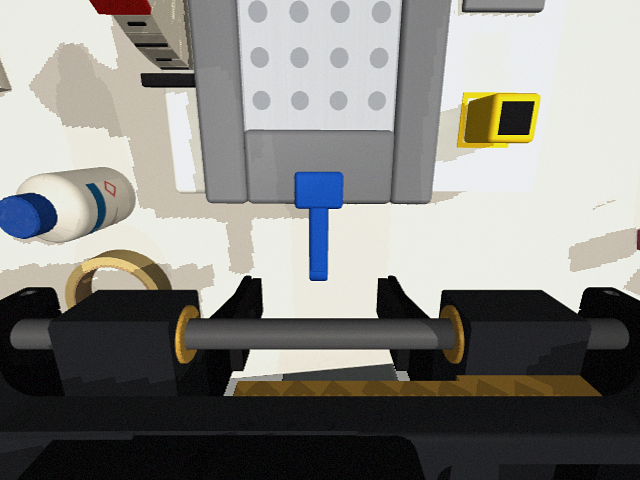

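The wrist view shows the tongue at (319,240), centred between the fingers, with the pointer at (168,80) and the red clamp at (120,5). The bottle at (70,205) and tape at (118,290) are well to the side. I'll descend and pinch.

```bash
python3 - <<'E'
from h import *
im,d,p=load('w12');P=cloud(d,p)
print('bottle cap',P[216,27],P[190,90],'tape',P[275,120],'tongue',P[190,318],P[240,318],P[272,318])
E
python3 -m creep '[{"linear":[0.03,0.001,0],"twist":[0.3,0,0],"fingers":-0.2},{"linear":[0.06,0.001,0],"twist":[0.3,0,0],"fingers":-0.2},{"linear":[0.083,0.001,0],"twist":[0.3,0,0],"fingers":-0.2},{"linear":[0.092,0.001,0],"twist":[0.3,0,0],"fingers":-0.2},{"linear":[0.092,0.001,0],"twist":[0.3,0,0],"fingers":-0.2}]' 30
python3 - <<'E'
from h import *
st();snap('wrist','w13');plan([.4991,-.0059,.045],-96.7)
E
```

```text
bottle cap [0.54800067 0.18592111 0.10808422] [0.55739873 0.17026176 0.06236429] tape [0.46323346 0.20875909 0.00135434] tongue [ 0.54208909 -0.01055647  0.09886437] [ 0.50617365 -0.00645071  0.09747883] [ 0.48160681 -0.00364634  0.09750461]
time: 11.33
position: [0.4967, -0.0055, 0.0456]
tool_rot: [1.294, 1.155, -1.299]
ft_force: [-0.8, -0.6, 0.4]
grip_width: 0.605
{'time': 11.3333, 'position': [0.4967, -0.0055, 0.0456], 'tool_rot': [1.2937, 1.155, -1.2993], 'ft_force': [-0.8078, -0.5676, 0.351], 'grip_width': 0.6046, 'joint_positions': [0.4273, 0.169, -0.5023, 1.9803, 0.094, 1.0196, -1.8076]}
lin mm [2.3 0.9 0.4]
jaw -96.78 tilt x [-1.8e-03  4.0e-04 -1.0e+00]
twist x -0.08329971271615477
```

View pics/w13.png

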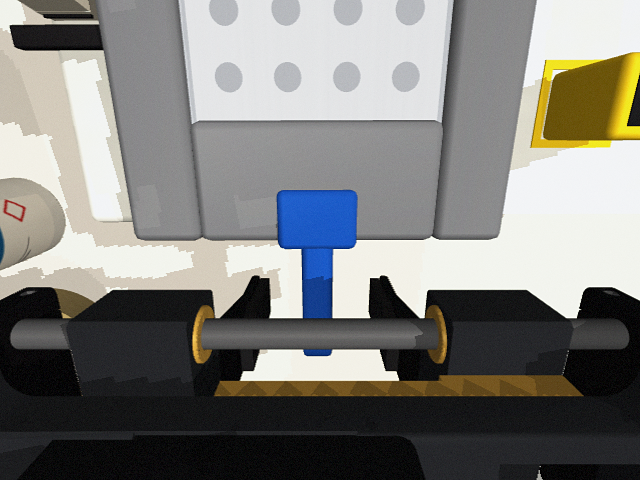

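Tongue lies between the fingers. Closing.

```bash
python3 -m creep '[{"linear":[0,0.001,0],"twist":[0,0,0],"fingers":1},{"linear":[0,0.001,0],"twist":[0,0,0],"fingers":1},{"linear":[0,0.001,0],"twist":[0,0,0],"fingers":1},{"linear":[0,0.001,0],"twist":[0,0,0],"fingers":1},{"linear":[0,0.001,0],"twist":[0,0,0],"fingers":1},{"linear":[0,0.001,0],"twist":[0,0,0],"fingers":1},{"linear":[0,0.001,0],"twist":[0,0,0],"fingers":1},{"linear":[0,0.001,0],"twist":[0,0,0],"fingers":1}]' 30
python3 - <<'E'
from h import *
st()
E
```

```text
time: 12.05
position: [0.5, -0.0048, 0.048]
tool_rot: [1.297, 1.151, -1.296]
ft_force: [0.2, 2.0, 0.5]
grip_width: 0.151
{'time': 12.05, 'position': [0.5, -0.0048, 0.048], 'tool_rot': [1.2972, 1.1508, -1.2956], 'ft_force': [0.161, 1.9833, 0.4699], 'grip_width': 0.1512, 'joint_positions': [0.4267, 0.1684, -0.503, 1.9755, 0.0941, 1.0196, -1.8095]}
```

Gripped at about 13–14 mm. Lifting along the hinge arc to about 0.4 rad first.

```bash
python3 -m creep '[{"linear":[-0.0111,0.0008,0],"twist":[0,0,0],"fingers":1},{"linear":[-0.022,0.002,0],"twist":[0,0,0],"fingers":1},{"linear":[-0.0331,0.004,0],"twist":[0,0,0],"fingers":1},{"linear":[-0.0439,0.0064,0],"twist":[0,0,0],"fingers":1},{"linear":[-0.0546,0.0094,0],"twist":[0,0,0],"fingers":1},{"linear":[-0.0652,0.0129,0],"twist":[0,0,0],"fingers":1},{"linear":[-0.0756,0.017,0],"twist":[0,0,0],"fingers":1},{"linear":[-0.0857,0.0215,0],"twist":[0,0,0],"fingers":1}]' 40
python3 - <<'E'
from h import *
st();snap('wrist','w14');snap('side','s14');i=load('s14')[0]
cv2.imwrite('pics/c14.png',cv2.resize(i[130:260,230:390],(800,600),interpolation=cv2.INTER_CUBIC)[:,:,::-1])
E
```

```text
time: 12.72
position: [0.5205, -0.0073, 0.1341]
tool_rot: [1.296, 1.153, -1.298]
ft_force: [2.0, 5.0, -6.1]
grip_width: 0.156
{'time': 12.7167, 'position': [0.5205, -0.0073, 0.1341], 'tool_rot': [1.2962, 1.1528, -1.2976], 'ft_force': [2.0454, 4.9561, -6.0876], 'grip_width': 0.1562, 'joint_positions': [0.4368, 0.12, -0.5032, 1.8369, 0.0606, 1.2021, -1.7753]}
```

View pics/w14.png

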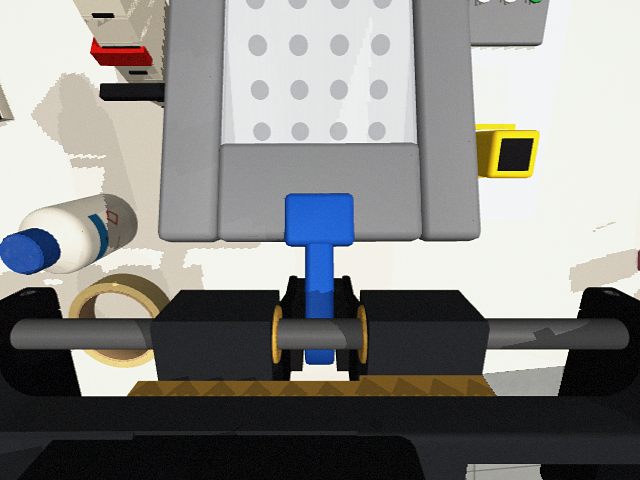

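View pics/c14.png

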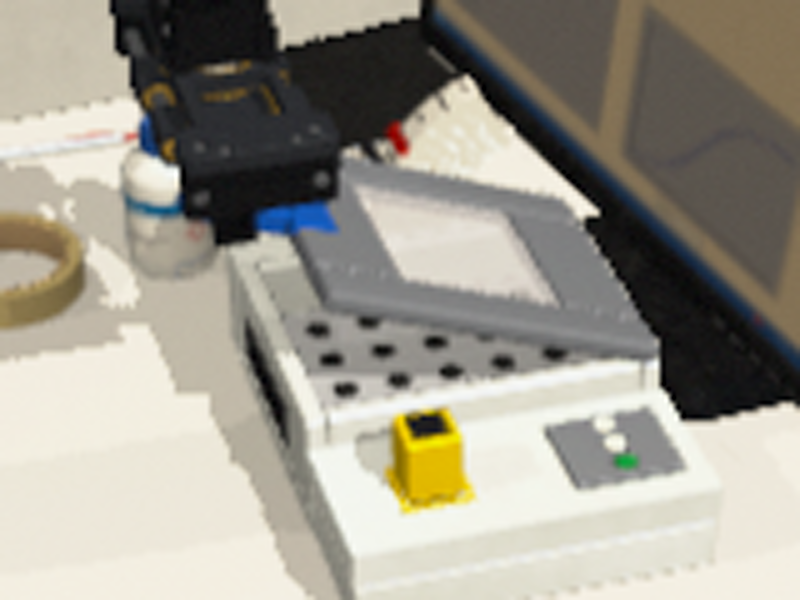

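The lid is up about 0.4 rad and the plug is still home. In the wrist view the pointer is at (130,92) and the red clamp at (120,52). I'll get their angles about the hinge from depth.

```bash
cat >> h.py <<'E'
_y=np.radians(-6.7);_R=np.array([[np.cos(_y),-np.sin(_y)],[np.sin(_y),np.cos(_y)]]);_o=np.array([.575,-.1402])-_R@[-.045,-.105]
def locs(P): return np.concatenate([(P[...,:2]-_o)@_R,P[...,2:]],-1)
HX,HZ=.086,.080
def ang(L): return np.arctan2(L[...,2]-HZ,HX-L[...,0]),np.hypot(L[...,2]-HZ,HX-L[...,0])
def marks(f,dz=0.):
    im,d,p=load(f);P=cloud(d,p);P[...,2]-=dz;L=locs(P);hsv=cv2.cvtColor(im,cv2.COLOR_RGB2HSV)
    near=(L[...,1]>.09)&(L[...,1]<.15)&(abs(L[...,0])<.15)&(L[...,2]>.075)&(d>0)
    red=near&((hsv[...,0]<6)|(hsv[...,0]>174))&(hsv[...,1]>150)&(hsv[...,2]>60)
    a,r=ang(L)
    blk=near&(im.max(-1)<45)&(r<.118)&(r>.08)
    for n,m in(('red',red),('blk',blk)):
        if m.sum()>3:
            v,u=np.nonzero(m);print(f,n,m.sum(),'px',u.min(),u.max(),v.min(),v.max(),'ang',np.percentile(a[m],[2,25,50,75,98]).round(3),'r',np.percentile(r[m],[2,50,98]).round(4),'y',np.percentile(L[m][:,1],[2,98]).round(3))
    # lid plane angle from grey lid surface
    lid=(L[...,1]>-.055)&(L[...,1]<.095)&(r>.05)&(r<.18)&(L[...,2]>.08)&(im.max(-1)<170)&(im.max(-1)>80)&(np.ptp(im,axis=-1)<25)&(d>0)
    if lid.sum()>50:
        X=L[lid];c=np.polyfit(-X[:,0],X[:,2],1);print('lid slope ang',np.arctan(c[0]).round(4),lid.sum(), 'resid',np.std(X[:,2]-np.polyval(c,-X[:,0])).round(4))
    return im
E
python3 - <<'E'
from h import *
for f in('w12','w13','w14','s14','side0'): 
    marks(f,.002 if f[0]=='w' else 0)
im=load('w14')[0];cv2.imwrite('pics/c14b.png',cv2.resize(im[0:120,60:220],(800,600),interpolation=cv2.INTER_CUBIC)[:,:,::-1])
E
```

```text
w12 red 818 px 90 150 0 14 ang [0.578 0.598 0.617 0.634 0.652] r [0.1025 0.1045 0.1059] y [0.102 0.127]
w12 blk 963 px 127 195 22 86 ang [0.064 0.076 0.081 0.15  0.514] r [0.1011 0.1078 0.1129] y [0.102 0.134]
lid slope ang -0.0004 22893 resid 0.0009
w13 blk 2412 px 10 102 14 49 ang [0.052 0.072 0.078 0.082 0.092] r [0.1015 0.1091 0.1131] y [0.102 0.134]
lid slope ang 0.001 51055 resid 0.0009
w14 red 1057 px 90 151 38 65 ang [0.582 0.609 0.636 0.655 0.666] r [0.0996 0.1042 0.1055] y [0.102 0.128]
w14 blk 1326 px 92 164 13 106 ang [0.435 0.466 0.473 0.479 0.809] r [0.1011 0.1096 0.1133] y [0.102 0.134]
lid slope ang 0.3983 35715 resid 0.0008
s14 red 12 px 308 310 157 162 ang [0.595 0.626 0.637 0.652 0.671] r [0.0998 0.1025 0.1037] y [0.106 0.128]
s14 blk 5 px 302 304 160 163 ang [0.472 0.472 0.484 0.489 0.503] r [0.1085 0.1099 0.1106] y [0.121 0.136]
lid slope ang -0.2508 1533 resid 0.028
side0 red 12 px 308 310 157 162 ang [0.605 0.621 0.643 0.653 0.672] r [0.1011 0.1019 0.1049] y [0.106 0.128]
side0 blk 6 px 299 301 174 177 ang [0.036 0.047 0.07  0.091 0.103] r [0.1053 0.1086 0.1096] y [0.117 0.134]
lid slope ang -0.4541 1824 resid 0.0249
```

View pics/c14b.png

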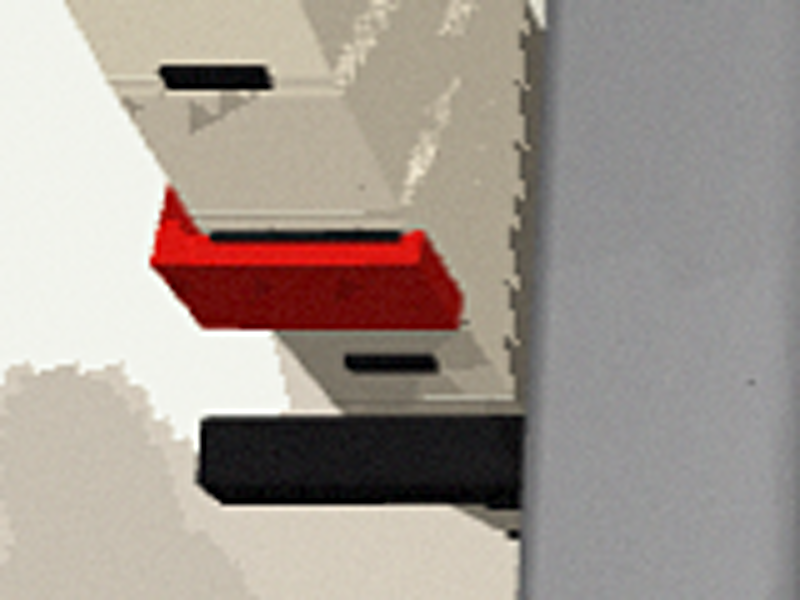

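Lid slope reads 0.398, pointer about 0.47 and clamp about 0.625 about the hinge. That suggests a target near 0.555 rad. Raising to 0.54 and measuring again.

```bash
python3 -m creep '[{"linear":[-0.008,0.0042,0],"twist":[0,0,0],"fingers":1},{"linear":[-0.016,0.0087,0],"twist":[0,0,0],"fingers":1},{"linear":[-0.023,0.0128,0],"twist":[0,0,0],"fingers":1},{"linear":[-0.027,0.0152,0],"twist":[0,0,0],"fingers":1},{"linear":[-0.027,0.0152,0],"twist":[0,0,0],"fingers":1},{"linear":[-0.027,0.0152,0],"twist":[0,0,0],"fingers":1}]' 40
python3 - <<'E'
from h import *
st();a=snap('wrist','w15')[0];b=snap('side','s15')[0];c=snap('scene','sc15')[0]
marks('w15',.002);marks('s15')
cv2.imwrite('pics/c15.png',np.hstack([cv2.resize(a[0:150,50:200],(400,400),interpolation=cv2.INTER_CUBIC),cv2.resize(b[140:190,285:335],(400,400),interpolation=cv2.INTER_CUBIC)])[:,:,::-1])
E
```

```text
time: 13.32
position: [0.5351, -0.009, 0.1603]
tool_rot: [1.296, 1.154, -1.298]
ft_force: [-1.0, 5.3, -4.9]
grip_width: 0.157
{'time': 13.3167, 'position': [0.5351, -0.009, 0.1603], 'tool_rot': [1.2957, 1.1538, -1.2983], 'ft_force': [-0.9745, 5.299, -4.9386], 'grip_width': 0.1568, 'joint_positions': [0.4335, 0.1324, -0.5016, 1.7699, 0.0651, 1.2591, -1.7744]}
w15 red 598 px 126 176 80 101 ang [0.599 0.621 0.645 0.657 0.667] r [0.0985 0.1042 0.1056] y [0.103 0.128]
w15 blk 1171 px 107 177 33 120 ang [0.373 0.599 0.606 0.614 0.959] r [0.1012 0.1091 0.1134] y [0.102 0.134]
lid slope ang 0.5319 31157 resid 0.0009
s15 red 8 px 307 310 157 160 ang [0.613 0.623 0.641 0.656 0.678] r [0.0996 0.1028 0.1058] y [0.114 0.13 ]
s15 blk 7 px 304 306 157 159 ang [0.573 0.591 0.61  0.62  0.628] r [0.1054 0.1099 0.1123] y [0.12  0.135]
lid slope ang -0.1883 1460 resid 0.0288
```

View pics/c15.png

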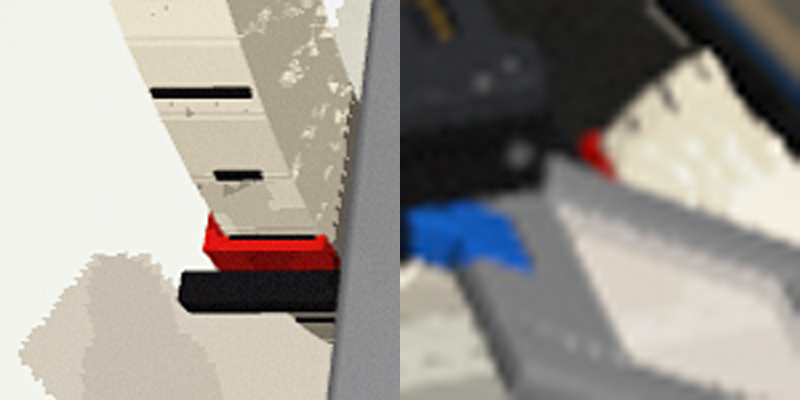

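Run:
```python
from h import *
for f,th in(('w12',-.0004),('w13',.001),('w14',.3983),('w15',.5319)):
    im,d,p=load(f);P=cloud(d,p);P[...,2]-=.0025;L=locs(P);hsv=cv2.cvtColor(im,cv2.COLOR_RGB2HSV)
    def frame(t):
        X=HX-L[...,0];Z=L[...,2]-HZ
        return X*np.cos(t)+Z*np.sin(t), -X*np.sin(t)+Z*np.cos(t)
    near=(L[...,1]>.11)&(L[...,1]<.15)&(abs(L[...,0])<.15)&(L[...,2]>.07)&(d>0)
    red=near&((hsv[...,0]<6)|(hsv[...,0]>174))&(hsv[...,1]>150)&(hsv[...,2]>60)
    u,h=frame(th)
    b=near&(im.max(-1)<45)&(abs(u-.105)<.012)&(abs(h-.008)<.009)
    print(f,'ptr u',np.percentile(u[b],[1,10,50,90,99]).round(4),'h',np.percentile(h[b],[1,10,50,90,99]).round(4))
    # split faces: bottom rows (front face)
    u,h=frame(.62)
    print('   red u',np.percentile(u[red],[1,10,50,90,99]).round(4) if red.sum() else '','h',np.percentile(h[red],[1,10,50,90,99]).round(4) if red.sum() else '')
    dark=red&(im[...,0]<170);br=red&(im[...,0]>=190)
    for n,m in(('dark',dark),('bright',br)):
        if m.sum()>10: print('    ',n,m.sum(),'u',np.percentile(u[m],[2,50,98]).round(4),'h',np.percentile(h[m],[2,50,98]).round(4))
    # lid surface h
    lid=(L[...,1]>-.055)&(L[...,1]<.095)&(im.max(-1)<170)&(im.max(-1)>80)&(np.ptp(im,axis=-1)<25)&(d>0)
    u,h=frame(th);lid&=(u>.05)&(u<.18)&(abs(h-.01)<.02);print('   lid h',np.median(h[lid]).round(4))
```

```text
w12 ptr u [0.1011 0.1056 0.1089 0.1121 0.1126] h [0.0058 0.0071 0.0081 0.0091 0.0098]
   red u [0.1028 0.1034 0.1041 0.105  0.1057] h [-0.0049 -0.0039 -0.0007  0.0021  0.0031]
     dark 546 u [0.103  0.1041 0.1055] h [-0.0048 -0.0007  0.003 ]
   lid h 0.014
w13 ptr u [0.1011 0.1052 0.1088 0.1124 0.1129] h [0.0049 0.0064 0.0078 0.0088 0.0095]
   red u  h 
   lid h 0.0138
w14 ptr u [0.1006 0.1057 0.1097 0.1125 0.113 ] h [0.0034 0.0054 0.0075 0.0086 0.0116]
   red u [0.0976 0.1017 0.1039 0.1048 0.1053] h [-0.0047 -0.0033  0.0014  0.0038  0.0046]
     dark 530 u [0.098  0.1041 0.1053] h [-0.0045 -0.0001  0.004 ]
     bright 185 u [0.0995 0.1031 0.105 ] h [0.0025 0.0035 0.0046]
   lid h 0.0135
w15 ptr u [0.1003 0.1058 0.1098 0.1125 0.1131] h [0.0038 0.0054 0.0075 0.0085 0.0134]
   red u [0.0972 0.1014 0.1039 0.1049 0.1055] h [-0.0029 -0.0016  0.0023  0.0039  0.0047]
     dark 261 u [0.0978 0.1042 0.1053] h [-0.0029  0.0006  0.0039]
     bright 149 u [0.0999 0.1028 0.1047] h [0.0022 0.0035 0.0047]
   lid h 0.0135
```

Run:
```python
from h import *
for f,th in(('w13',.001),('w14',.3983),('w15',.5319),('s15',.532),('sc15',.532)):
    im,d,p=load(f);P=cloud(d,p);P[...,2]-=.0025 if f[0]=='w' else 0;L=locs(P)
    X=HX-L[...,0];Z=L[...,2]-HZ
    u,h= X*np.cos(th)+Z*np.sin(th), -X*np.sin(th)+Z*np.cos(th)
    b=(L[...,1]>.118)&(L[...,1]<.14)&(d>0)&(im.max(-1)<45)&(abs(u-.107)<.012)&(abs(h-.005)<.015)
    print(f,b.sum())
    for lo in np.arange(.099,.116,.002):
        m=b&(u>=lo)&(u<lo+.002)
        if m.sum()>2: print('  u',round(lo,3),m.sum(),np.percentile(h[m],[3,25,50,75,97]).round(4))
im=load('w15')[0];a=im[70:125,80:180];cv2.imwrite('pics/c15b.png',np.clip(cv2.resize(a,(800,440),interpolation=cv2.INTER_CUBIC).astype(float)*2.5,0,255).astype(np.uint8)[:,:,::-1])
```

```text
w13 1157
  u 0.099 5 [0.0046 0.0051 0.0054 0.0054 0.0057]
  u 0.101 50 [0.0047 0.0058 0.0063 0.0068 0.0074]
  u 0.103 4 [0.0065 0.0066 0.0068 0.0069 0.007 ]
  u 0.105 254 [0.0066 0.0075 0.0079 0.0084 0.0092]
  u 0.107 272 [0.0068 0.0076 0.008  0.0085 0.0093]
  u 0.109 262 [0.0068 0.0077 0.0081 0.0086 0.0092]
  u 0.111 306 [0.0052 0.0069 0.0076 0.0083 0.0091]
  u 0.113 4 [0.007  0.008  0.0085 0.0085 0.0085]
w14 553
  u 0.103 4 [0.0064 0.0067 0.0069 0.007  0.0074]
  u 0.105 91 [0.0066 0.0073 0.0077 0.0079 0.0087]
  u 0.107 119 [0.0064 0.0072 0.0077 0.0082 0.0087]
  u 0.109 115 [0.0066 0.0072 0.0076 0.008  0.0088]
  u 0.111 215 [0.0035 0.0052 0.0069 0.0076 0.0085]
  u 0.113 7 [0.0054 0.0055 0.0066 0.007  0.0088]
w15 455
  u 0.099 9 [0.012  0.0124 0.0125 0.0129 0.0133]
  u 0.101 6 [0.0132 0.0132 0.0134 0.0136 0.0141]
  u 0.105 75 [0.0068 0.0072 0.0076 0.0081 0.0088]
  u 0.107 84 [0.0067 0.0074 0.0079 0.008  0.0086]
  u 0.109 99 [0.0065 0.0072 0.0076 0.0079 0.0085]
  u 0.111 171 [0.0038 0.0053 0.0067 0.0076 0.0085]
  u 0.113 11 [0.0052 0.0054 0.0062 0.0064 0.0069]
s15 7
  u 0.109 5 [0.0045 0.0058 0.0071 0.009  0.0101]
sc15 0
```

View pics/c15b.png

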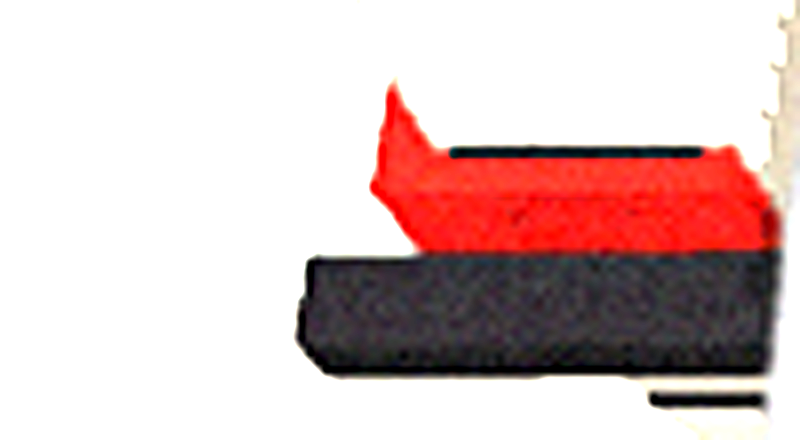

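The pointer bar centre is about 5.7 mm off the lid line (0.053 rad) and the clamp centre is at about 0.619, so the target is near 0.565 rad. The lid is at 0.532 now, so I raise another 0.033.

```bash
python3 -m creep '[{"linear":[-0.003,0.0018,0],"twist":[0,0,0],"fingers":1},{"linear":[-0.0063,0.0038,0],"twist":[0,0,0],"fingers":1},{"linear":[-0.0063,0.0038,0],"twist":[0,0,0],"fingers":1},{"linear":[-0.0063,0.0038,0],"twist":[0,0,0],"fingers":1},{"linear":[-0.0063,0.0038,0],"twist":[0,0,0],"fingers":1}]' 40
cat > m.py <<'E'
import sys
from h import *
f=sys.argv[1];st();a=snap('wrist','w'+f)[0];b=snap('side','s'+f)[0];marks('w'+f,.0025)
im,d,p=load('w'+f);P=cloud(d,p);P[...,2]-=.0025;L=locs(P);hsv=cv2.cvtColor(im,cv2.COLOR_RGB2HSV);a_,r=ang(L)
near=(L[...,1]>.1)&(L[...,1]<.15)&(abs(L[...,0])<.15)&(L[...,2]>.1)&(d>0)&(abs(a_-.62)<.07)
red=near&((hsv[...,0]<6)|(hsv[...,0]>174))&(hsv[...,1]>150)&(hsv[...,2]>60)
v,u=np.nonzero(red|(near&(im.max(-1)<45)&(r>.1)));y0=max(int(v.min())-12,0);y1=int(v.max())+12;x0=int(u.min())-12;x1=int(u.max())+12
print(x0,x1,y0,y1,'red below bar?',np.percentile(a_[red],[1,5,95,99]).round(3))
c=a[y0:y1,x0:x1];c=np.clip(c.astype(float)*2,0,255).astype(np.uint8)
cv2.imwrite(f'pics/c{f}.png',np.hstack([cv2.resize(c,(400,int(400*c.shape[0]/c.shape[1])),interpolation=cv2.INTER_CUBIC)[:400] if 0 else cv2.resize(c,(400,400),interpolation=cv2.INTER_CUBIC),cv2.resize(b[140:190,285:335],(400,400),interpolation=cv2.INTER_CUBIC)])[:,:,::-1])
E
python3 m.py 16
```

```text
time: 13.88
position: [0.539, -0.0094, 0.1662]
tool_rot: [1.296, 1.154, -1.298]
ft_force: [0.3, 4.9, -7.1]
grip_width: 0.158
{'time': 13.8833, 'position': [0.539, -0.0094, 0.1662], 'tool_rot': [1.2959, 1.1537, -1.298], 'ft_force': [0.2955, 4.9114, -7.1136], 'grip_width': 0.1581, 'joint_positions': [0.4324, 0.1367, -0.5012, 1.7535, 0.0668, 1.2715, -1.7746]}
w16 red 369 px 133 179 89 105 ang [0.621 0.64  0.649 0.655 0.663] r [0.0976 0.1037 0.1053] y [0.102 0.128]
w16 blk 1171 px 111 179 10 127 ang [0.592 0.626 0.634 0.647 1.103] r [0.1006 0.1087 0.113 ] y [0.102 0.134]
lid slope ang 0.5637 29777 resid 0.0009
109 191 77 132 red below bar? [0.619 0.625 0.661 0.664]
```

View pics/c16.png

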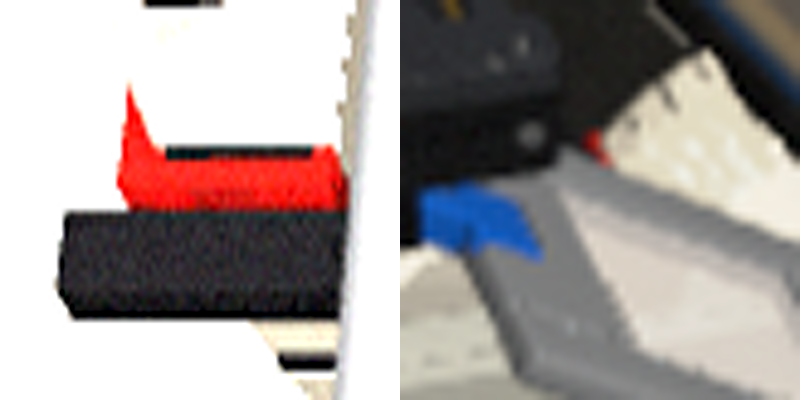

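Run:
```python
from h import *
for f in('w14','w15','w16'):
    im,d,p=load(f);P=cloud(d,p);P[...,2]-=.0025;L=locs(P);a,r=ang(L)
    m=(L[...,1]>.095)&(L[...,1]<.13)&(abs(L[...,0])<.15)&(L[...,2]>.09)&(d>0)&(im.max(-1)<50)&(r>.094)&(r<.1045)
    n,lab,stt,_=cv2.connectedComponentsWithStats(m.astype(np.uint8))
    for k in range(1,n):
        if stt[k,4]>12: q=lab==k;print(f,stt[k].tolist(),np.median(a[q]).round(4),np.percentile(r[q],[2,98]).round(4),np.percentile(L[q][:,1],[2,98]).round(4))
```

```text
w14 [92, 13, 22, 5, 102] 0.8021 [0.1003 0.1027] [0.1093 0.1178]
w14 [102, 46, 38, 2, 57] 0.6579 [0.1001 0.1027] [0.1049 0.1216]
w14 [129, 71, 18, 3, 54] 0.508 [0.1003 0.1029] [0.1088 0.1182]
w15 [107, 33, 37, 4, 145] 0.951 [0.1002 0.1031] [0.1051 0.1219]
w15 [131, 64, 17, 4, 58] 0.8033 [0.1003 0.103 ] [0.1098 0.1178]
w15 [136, 88, 32, 2, 63] 0.6605 [0.1005 0.1025] [0.1051 0.122 ]
w15 [161, 119, 15, 2, 28] 0.3585 [0.1011 0.1024] [0.1135 0.1223]
w16 [111, 10, 19, 4, 73] 1.0995 [0.0999 0.1031] [0.1096 0.1173]
w16 [115, 45, 36, 4, 124] 0.9516 [0.0998 0.1031] [0.1051 0.1221]
w16 [138, 74, 17, 4, 48] 0.8022 [0.101  0.1029] [0.1092 0.118 ]
w16 [143, 97, 30, 2, 58] 0.6594 [0.1005 0.1026] [0.1055 0.1219]
w16 [166, 126, 12, 2, 22] 0.3596 [0.1013 0.1024] [0.1155 0.122 ]
```

Scale ticks fall at 0.0525 + 0.15k, which independently confirms the pointer offset, so the target is 0.567. The lid is at 0.564. I'll nudge slightly, hold, and check it's steady.

```bash
python3 -m creep '[{"linear":[-0.0006,0.0003,0],"twist":[0,0,0],"fingers":1},{"linear":[-0.0006,0.0003,0],"twist":[0,0,0],"fingers":1},{"linear":[-0.0006,0.0003,0],"twist":[0,0,0],"fingers":1},{"linear":[-0.0006,0.0003,0],"twist":[0,0,0],"fingers":1},{"linear":[-0.0006,0.0003,0],"twist":[0,0,0],"fingers":1},{"linear":[-0.0006,0.0003,0],"twist":[0,0,0],"fingers":1},{"linear":[-0.0006,0.0003,0],"twist":[0,0,0],"fingers":1},{"linear":[-0.0006,0.0003,0],"twist":[0,0,0],"fingers":1}]' 40;python3 m.py 17
python3 - <<'E'
from h import *
i=load('s17')[0];cv2.imwrite('pics/c17b.png',cv2.resize(i[130:260,230:390],(800,600),interpolation=cv2.INTER_CUBIC)[:,:,::-1])
E
```

```text
time: 14.65
position: [0.5393, -0.0095, 0.1667]
tool_rot: [1.296, 1.154, -1.298]
ft_force: [0.2, 6.1, -8.1]
grip_width: 0.158
{'time': 14.65, 'position': [0.5393, -0.0095, 0.1667], 'tool_rot': [1.296, 1.1538, -1.298], 'ft_force': [0.1575, 6.0732, -8.0654], 'grip_width': 0.1577, 'joint_positions': [0.4323, 0.137, -0.5012, 1.7522, 0.0669, 1.2725, -1.7746]}
w17 red 362 px 134 180 90 105 ang [0.625 0.645 0.651 0.656 0.663] r [0.0978 0.1035 0.1052] y [0.103 0.128]
w17 blk 1163 px 111 179 11 127 ang [0.589 0.629 0.637 0.648 1.103] r [0.1005 0.1086 0.113 ] y [0.102 0.134]
lid slope ang 0.5659 29690 resid 0.0009
109 192 78 133 red below bar? [0.62  0.63  0.661 0.664]
```

View pics/c17b.png

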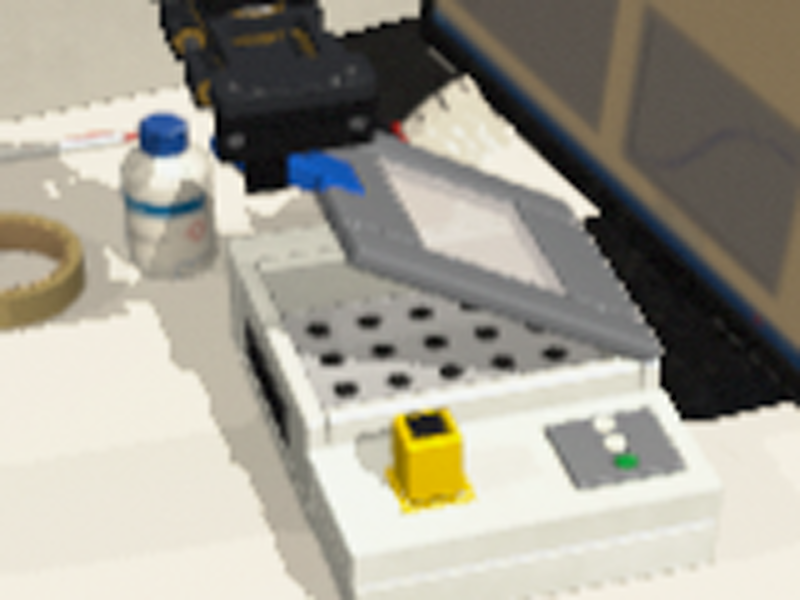

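View pics/w17.png

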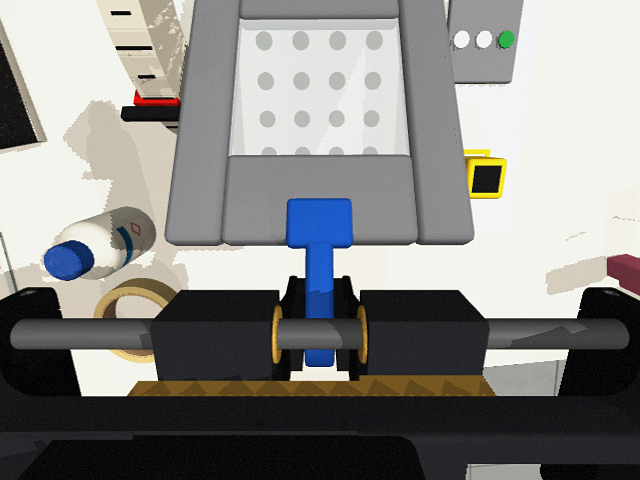

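The side view shows the plug home in its frame, the lid held open, and the bottle and tape in place. The wrist view shows the pointer at (150,113), across the red clamp at (157,98), and the tongue in the grip at (319,290). The lid is steady at 0.566 against a target of 0.567.

Run:
```python
from h import *
print(job.close_job())
```

```text
the job is handed in; nothing more can be done
None
```

I finished the job and handed it in at about 14.8 s. The yellow plug is home in its socket and released. The gripper is holding the lid at the red mark.

- **Plug:** its top measured 42 mm above the deck before I touched the lid, so the cap's shoulder is on the deck. The last side picture still shows it seated.
- **Lid:** it measured 0.566 rad, against 0.567 rad for the mark. I worked the mark out from the clamp's position and the pointer's offset on the lid, and the spacing of the scale ticks agreed. The lid moved only with my last small nudge (0.564 to 0.566), and the tongue stayed firmly gripped.
- **Leave-alones:** the bottle and tape roll look undisturbed in the last pictures. I never went near the timer or the green and pink look-alikes, but they weren't in my final close-ups.

**Problems on the way:**
- **First grasp:** it closed on top of the plug. All three cameras showed the fingertips about 24–27 mm above the reported tool point, not 11 mm ahead of it as described. I corrected for that, and the plug was still standing.
- **First insertion:** it caught at about 6 mm depth, with a wrist force of 51 N. I backed off, shifted 1 mm and pressed again. It then went home with about 16 N at most.

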